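# Tip the used slide mailers into the waste bin and latch it

## Robot

A 6-joint arm with a two-finger parallel gripper is mounted at the origin on the work surface. World frame = base frame: x ahead of the robot, y to its left, z up, the work surface at z = 0. Lengths are in m, angles in rad, forces in N, time in s.
With the tool pointing down it reaches from about 0.375 to 0.9 m from the base axis. Payload 3.1 kg.
Tool frame: the origin (TCP) lies at the very end of the fingers, on their centre line; the grasp point (between the pads) lies 19 mm behind it; z points along the fingers, y is the line along which they close (so a half turn about z gives the same grasp; the last joint's range is limited). The gripper opens to 85 mm and grips with 20 to 120 N. Pads are 22 mm wide; open, the fingers measure 114 mm over their backs; the gripper's body (76 mm by 85 mm) begins 54 mm behind the grasp point. The pads swing forward as they close: fully open they stand 13 mm farther back than shut.
Start: joints at [1.105, 0.527, 1.433, -0, 1.181, -0.178], TCP at [0.177, 0.599, 0.231] pointing down, gripper open.
Joint ranges: [-3.08, 3.08], [-0.75, 2.2], [0.22, 2.44], [-1.43, 4.57], [0, 2.65], [-2.85, 2.85]. Speed limits (rad/s): [2.79, 2.79, 3.14, 3.14, 3.14, 3.14].

## Interface

Orientations are given as a unit quaternion [x, y, z, w].
In Python, from station import telemetry, snapshot, ticket gives the robot as it stands.
- The arm moves only by the tool move_arm, never from a script. Its argument "commands" is text: rows parted by semicolons, each of 7 numbers parted by spaces: the shift along the tool's x, y, z in mm, then the turn, a rotation vector about the tool's x, y, z in degrees, then the opening, from -1 (shut) to 1 (fully open). A call has exactly 5 rows; each row is the pose to reach, as a shift and turn from the pose commanded when the call began, along the tool's axes at that moment; what a row does not reach only later rows make up. A row lasts 1/8 s, in which the tool goes at most 62.5 mm and 10.7 degrees, less where a joint would pass 70% of its speed; a pose out of reach is approached as far as the arm can. A call with a gripper value outside its range is refused whole. The fingers move at their own pace and stop on an object; "grip_force" is the grip in N (left out, the last holds). Time passes only in rows, so rows that repeat a pose let the fingers close, or fill a call up. It gives the time, the measured TCP pose, the force, the opening and the grip force at its end, in the units of the state.
- telemetry.sense(): the state, without advancing time (a new reading comes with each control period).
- snapshot(name): name is "side" or "top"; returns a dict with "image" (384x512x3 uint8, red, green, blue), "fx", "fy", "cx", "cy" (pixels), "pose" (4x4, takes a point from camera to world coordinates). Camera axes: x right, y down, z forward; pixel columns grow to the right and rows downward; lengths in m; the calibration is good to about 2 mm. A picture is of the moment at which its call begins. There is no depth.
- ticket.sign_off(): hands the job in; it is judged then, once.
The state is a dict: "t": time; "q": joint angles; "qd": joint speeds; "tau": joint torques, N m; "tcp_pos": TCP position; "tool_rot": TCP orientation; "force": force on the tool from outside, world axes, zero at the start; "ft_torque": the same for the moment, N m; "finger_gap": opening from 0.0 (shut) to 1.0 (fully open); "gripper_force": force on a finger pad.
Only numpy, scipy, OpenCV 4.12 (cv2) and the standard library are available. Lean on these libraries where they do the work, as an engineer would, in place of code of your own. Each camera call takes 0.05 s, during which the arm holds its last target. There are 200 camera calls.

## Task

Clear up the used slide mailers: pick up those lying about on the bench and lay them on the aluminium scoop tray with the ones already there, then lift the tray by its black handle and tip it over the open yellow bin so that they all slide off into it. Set the empty tray back flat in the middle of its blue mat, lined up with the mat, and make sure that every mailer ended up inside the bin. Then shut the red lid fully and, only after that, swing the steel latch bar all the way down into its fork, leaving the bottles and other things on the bench where they are.

Things in the scene. Friction and masses are not known exactly. Their poses are not given: they have to be found in the camera images.
- tray: aluminium scoop tray 230 (x) x 148 (y) mm, 0.35 kg; origin at its underside's centre. Floor 4 mm; walls 4 mm thick, 22 mm high on both long sides and the back (-x); +x end is an open lip, starting towards world +y. At x = -20 mm an arch handle: black bar along y, 16 mm wide (x), 68 to 88 mm above the underside; mailers pass under it and slide at a tilt of about 0.4 rad
- tray_grip (a point): centre of the tray's black handle bar (tray frame -20, 0, 78 mm)
- tray_lip (a point): middle of the tray's open lip edge (tray frame 115, 0, 4 mm)
- mat: fixed blue mat where the tray lives, 180 (x) x 260 (y) mm, 2 mm thick; origin at the centre of its underside (on the bench); the tray lies with its long axis along the mat's y
- bin: fixed yellow open-topped waste bin, outside 180 (x) x 250 (y) x 100 mm tall, walls and floor 5 mm; origin at its underside's centre. Its front (latch side) is its -x face, which looks roughly to world -y, to the tray; the lid hinge runs along the top of its +x side; its +y end is nearer the robot
- lid (a joint): red lid, a plate 185 mm from hinge to front edge, 250 mm wide, 8 mm thick: 0 is shut flat on the rim, 1.57 upright, about 1.9 leaning back open (limit 2.1). Stiff hinge: stays where it is left and must be pushed all the way, about 3 N at the front edge. A 40 mm wide tongue sticks out 34 mm from the middle of its front edge
- lid_hinge (a point): middle of the lid's hinge line (bin frame 93, 0, 100 mm; the axis is the bin's y); the lid's underside lies in the plane of the hinge line
- lid_edge (a point): middle of the lid's front edge on its upper face, 185 mm from the hinge line
- latch (a joint): steel latch bar on the bin's front, 12 x 12 x 165 mm, orange ball (22 mm) at its tip; swings parallel to the bin's front: 0 is level in its fork, over the lid's tongue (bar top 121 mm above the bench), 1.57 upright, about 1.9 leaning back open, away from the robot (limit 2.1). Stiff: stays where left and must be pushed all the way, about 1.5 N at the tip
- latch_hinge (a point): pivot of the latch bar (bin frame -112, -112, 115 mm; the axis is the bin's x; the closed bar points along the bin's +y)
- latch_tip (a point): centre of the orange ball, 170 mm from the pivot
- m0: white plastic slide mailer with a coloured cap end, 80 x 28 x 24 mm, 45 g; origin at the centre of its underside, x along its 80 mm length, z up. Starts on the tray, behind and under the handle; may be absent
- m1: white plastic slide mailer with a coloured cap end, 80 x 28 x 24 mm, 45 g; origin at the centre of its underside, x along its 80 mm length, z up. Starts on the tray, behind and under the handle; may be absent
- m2: white plastic slide mailer with a coloured cap end, 80 x 28 x 24 mm, 45 g; origin at the centre of its underside, x along its 80 mm length, z up. Starts on the tray, behind and under the handle; may be absent
- s0: white plastic slide mailer with a coloured cap end, 80 x 28 x 24 mm, 45 g; origin at the centre of its underside, x along its 80 mm length, z up. Starts lying on the bench; may be absent
- s1: white plastic slide mailer with a coloured cap end, 80 x 28 x 24 mm, 45 g; origin at the centre of its underside, x along its 80 mm length, z up. Starts lying on the bench; may be absent
- s2: white plastic slide mailer with a coloured cap end, 80 x 28 x 24 mm, 45 g; origin at the centre of its underside, x along its 80 mm length, z up. Starts lying on the bench; may be absent
- s3: white plastic slide mailer with a coloured cap end, 80 x 28 x 24 mm, 45 g; origin at the centre of its underside, x along its 80 mm length, z up. Starts lying on the bench; may be absent
- amber: amber glass bottle, 70 mm across, 150 mm tall; bystander; origin at the centre of its underside
- yellow: yellow bottle, 64 mm across, 150 mm tall; bystander; origin at the centre of its underside
- slidebox: white and red carton of slides, 60 x 110 x 38 mm; bystander; origin at the centre of its underside
- counter: white tally counter, 75 x 120 x 24 mm; bystander; origin at the centre of its underside
- pot: specimen pot with orange cap, 48 mm across, 60 mm tall; bystander; origin at the centre of its underside
Mind the look-alikes: they are no part of the job. Leave any brown look-alike of the s2 alone.

How it is judged:
On the way, in this order (a step that is already met when the one before it is completed fails the run):
1. every mailer lies on the tray, the stray ones too (x of m0 in the frame of tray between -0.115 and 0.115 m and y of m0 in the frame of tray between -0.075 and 0.075 m and z of m0 in the frame of tray between -0.005 and 0.07 m and x of m1 in the frame of tray between -0.115 and 0.115 m and y of m1 in the frame of tray between -0.075 and 0.075 m and z of m1 in the frame of tray between -0.005 and 0.07 m and x of m2 in the frame of tray between -0.115 and 0.115 m and y of m2 in the frame of tray between -0.075 and 0.075 m and z of m2 in the frame of tray between -0.005 and 0.07 m and x of s0 in the frame of tray between -0.115 and 0.115 m and y of s0 in the frame of tray between -0.075 and 0.075 m and z of s0 in the frame of tray between -0.005 and 0.07 m and x of s1 in the frame of tray between -0.115 and 0.115 m and y of s1 in the frame of tray between -0.075 and 0.075 m and z of s1 in the frame of tray between -0.005 and 0.07 m and x of s2 in the frame of tray between -0.115 and 0.115 m and y of s2 in the frame of tray between -0.075 and 0.075 m and z of s2 in the frame of tray between -0.005 and 0.07 m and x of s3 in the frame of tray between -0.115 and 0.115 m and y of s3 in the frame of tray between -0.075 and 0.075 m and z of s3 in the frame of tray between -0.005 and 0.07 m and angle between tray's own z axis and vertical below 0.1 rad and height (world z) of tray below 0.01 m), for 0.2 s.
2. the tray is tipped lip down with its lip over the bin (angle between tray's own z axis and vertical above 0.35 rad and height (world z) of tray_lip above 0.05 m and height (world z) of tray_grip above 0.15 m and x of tray_lip in the frame of bin between -0.11 and 0.09 m and y of tray_lip in the frame of bin between -0.125 and 0.125 m), for 0.1 s.
3. every mailer is in the bin and the tray is back flat on its mat (x of m0 in the frame of bin between -0.09 and 0.09 m and y of m0 in the frame of bin between -0.125 and 0.125 m and z of m0 in the frame of bin between 0 and 0.098 m and x of m1 in the frame of bin between -0.09 and 0.09 m and y of m1 in the frame of bin between -0.125 and 0.125 m and z of m1 in the frame of bin between 0 and 0.098 m and x of m2 in the frame of bin between -0.09 and 0.09 m and y of m2 in the frame of bin between -0.125 and 0.125 m and z of m2 in the frame of bin between 0 and 0.098 m and x of s0 in the frame of bin between -0.09 and 0.09 m and y of s0 in the frame of bin between -0.125 and 0.125 m and z of s0 in the frame of bin between 0 and 0.098 m and x of s1 in the frame of bin between -0.09 and 0.09 m and y of s1 in the frame of bin between -0.125 and 0.125 m and z of s1 in the frame of bin between 0 and 0.098 m and x of s2 in the frame of bin between -0.09 and 0.09 m and y of s2 in the frame of bin between -0.125 and 0.125 m and z of s2 in the frame of bin between 0 and 0.098 m and x of s3 in the frame of bin between -0.09 and 0.09 m and y of s3 in the frame of bin between -0.125 and 0.125 m and z of s3 in the frame of bin between 0 and 0.098 m and horizontal distance between tray and mat below 0.035 m and height (world z) of tray below 0.008 m and angle between tray's own z axis and vertical below 0.05 rad and angle between the x axis of tray and the y axis of mat, either way round below 0.2 rad), for 0.2 s.
4. the lid is shut (value of joint lid below 0.06 rad), for 0.2 s.
5. the latch bar is down in its fork (value of joint latch below 0.06 rad), for 0.2 s.
At the end, for the whole second after the job is handed in: All mailers present are inside the bin, below its rim; the tray stands flat on the mat, its centre within 35 mm of the mat's and lined up with it within 0.2 rad, at rest; the lid joint and the latch joint are both below 0.06 rad (all of step 3 and value of joint each of lid, latch below 0.06 rad and linear speed of tray below 0.02 m/s); the robot touches nothing.
It fails at once if a bystander was moved more than 40 mm or tipped over (distance of any of amber, yellow, slidebox, counter, pot from where it was at the start of the episode above 0.04 m or angle between any of amber, yellow, slidebox, counter, pot's own z axis and vertical above 0.5 rad).
It fails at once if the latch bar was swung down before the lid was shut (value of joint latch below 0.7 rad and value of joint lid above 0.2 rad).
Of s0, s1, s2, s3 only 2 to 4 are there at a start; the rules pass over those that are not, and their reading is None.
Of m0, m1, m2 only 2 to 3 are there at a start; the rules pass over those that are not, and their reading is None.
At some moment in a run one of s0, s1, s2, s3 may be knocked a few centimetres aside while the robot is not near it.
It also fails if it takes over 210 s, if anything falls off the work surface, if the arm or the gripper's body presses on something with over 40 N, if the wrist force passes 120 N, or if a joint passes its speed limit or range.

## Working session

There is one attempt and no reset: what is moved stays moved. The work goes in short steps, Python scripts to look and compute and a tool call to move; the robot and the scene stay as the last step left them, time stands still between calls to the robot, and variables do not carry over. Pictures are saved under pics/ and viewed, at most 14 in all, crops included, and the job is handed in when it is done.

Besides the shell and the picture viewer there is one more tool, called after "Emit:" as a command line: name --argument value ..., lists and objects as JSON in quotes. move_arm: Moves the arm, as the interface text tells. Its arguments: {"type":"object","properties":{"commands":{"type":"string"},"grip_force":{"type":"number"}},"required":["commands"]}

```bash
mkdir -p pics; ls; cat > h.py <<'E'
import numpy as np, cv2
from station import telemetry, snapshot, ticket
from scipy.spatial.transform import Rotation as R
def snap(n,f=None):
    s=snapshot(n)
    if f: cv2.imwrite('pics/'+f,s['image'][:,:,::-1])
    return s
def ray(s,u,v,z):
    d=s['pose'][:3,:3]@np.array([(u-s['cx'])/s['fx'],(v-s['cy'])/s['fy'],1]); o=s['pose'][:3,3]
    return o+d*(z-o[2])/d[2]
def proj(s,p):
    c=s['pose'][:3,:3].T@(np.array(p)-s['pose'][:3,3]); return c[0]/c[2]*s['fx']+s['cx'],c[1]/c[2]*s['fy']+s['cy']
def rel(p,q=None):
    """shift (mm) & rotvec(deg) in current tool axes to world pos p, quat q"""
    s=telemetry.sense(); T=R.from_quat(s['tool_rot'])
    d=T.inv().apply(np.array(p)-s['tcp_pos'])*1000
    r=(T.inv()*R.from_quat(q)).as_rotvec(degrees=True) if q is not None else np.zeros(3)
    return d.round(1),r.round(1)
def down(yaw):
    """tool down with tool y (closing line) at world angle yaw (deg)"""
    y=np.radians(yaw); Y=np.array([np.cos(y),np.sin(y),0]); Z=np.array([0,0,-1.]); X=np.cross(Y,Z)
    return R.from_matrix(np.c_[X,Y,Z]).as_quat()
E
python3 - <<'E'
from h import *
for n in('top','side'):
    s=snap(n,n+'0.png'); print(n,s['fx'],s['cx'],s['cy'],s['pose'].round(3).tolist())
    cv2.imwrite(f'pics/{n}0b.png',cv2.resize(s['image'][:,:,::-1],(800,600),interpolation=cv2.INTER_CUBIC))
print(telemetry.sense())
E
```

```text
pics
top 423.9474346781626 254.45853232495332 192.76674748971274 [[-0.014, -0.982, 0.189, 0.303], [-1.0, 0.013, -0.007, 0.021], [0.005, -0.189, -0.982, 1.191], [0.0, 0.0, 0.0, 1.0]]
side 409.6319535865558 256.6848520342539 193.74580582955522 [[0.997, -0.06, 0.055, 0.423], [-0.079, -0.537, 0.84, -1.0], [-0.021, -0.842, -0.54, 0.725], [0.0, 0.0, 0.0, 1.0]]
{'t': 0.1, 'q': array([ 1.10449883e+00,  5.28397557e-01,  1.43375857e+00, -7.83186504e-06,
        1.18141273e+00, -1.78489416e-01]), 'qd': array([ 4.25535163e-04,  9.49489445e-07, -3.22103961e-03, -1.48024077e-03,
        7.55802172e-04, -1.17314743e-03]), 'tau': array([ 2.39332721e-04, -4.43303204e+01, -1.78585857e+01, -2.09581576e-04,
        3.94401635e-03, -2.30564206e-05]), 'tcp_pos': array([0.17708241, 0.59872208, 0.23042148]), 'tool_rot': array([ 1.43406341e-01,  9.89663400e-01, -9.38344845e-04, -3.09634019e-04]), 'force': array([-0.01626012, -0.52612956, -0.52617803]), 'ft_torque': array([-0.00852958,  0.03212601,  0.02337596]), 'gripper_force': 0.0, 'finger_gap': 1.0018959811376393}
```

View pics/top0b.png

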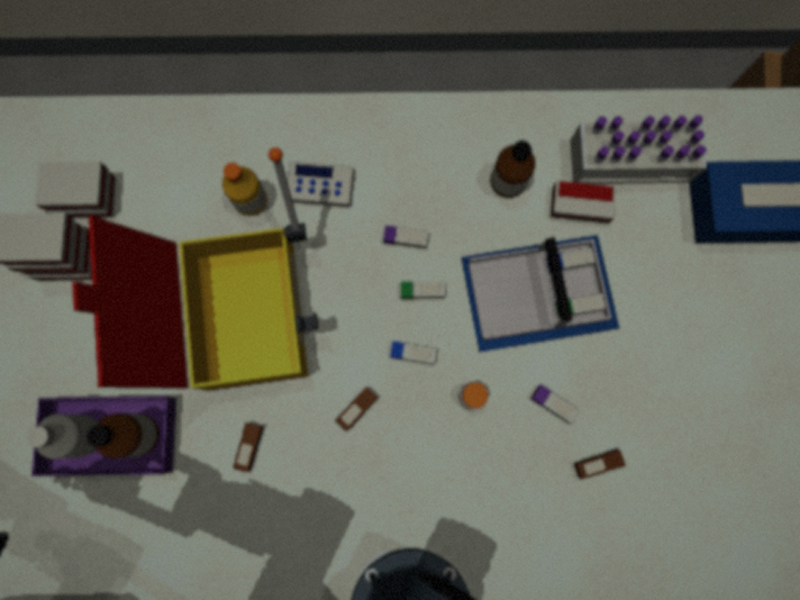

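View pics/side0b.png

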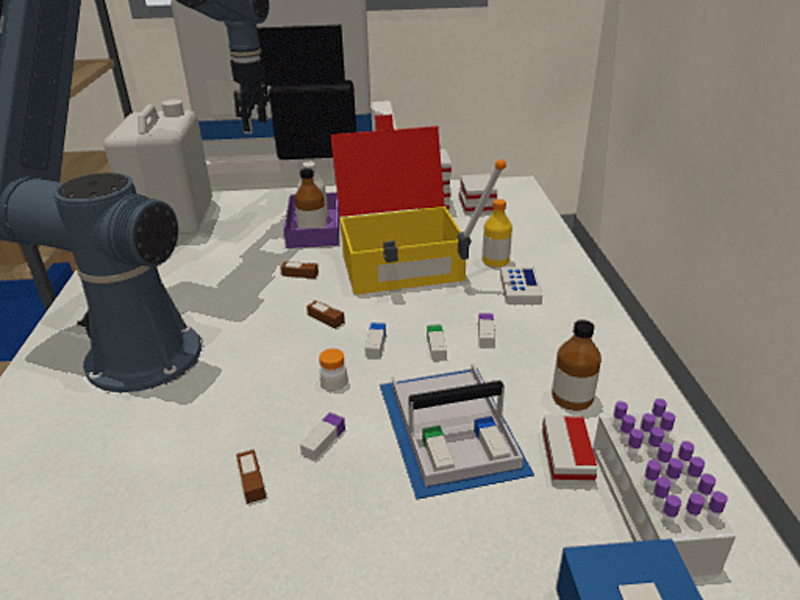

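The top view (800x600) shows these objects:
- **Stray white mailers:** purple (406,237), green (423,290), blue (414,352) and purple (555,404).
- **Brown look-alikes, to be left alone:** (357,408), (248,446) and (600,463).
- **Tray:** two mailers on it, with the handle at (558,280) and the lip to the left.
- **Bin:** centred at (240,310), with the lid open to the left and the latch upright at (285,195).

```bash
python3 - <<'E'
from h import *
s=snap('top'); im=s['image']; hsv=cv2.cvtColor(im,cv2.COLOR_RGB2HSV)
k=1/1.5625
print('patch vals')
crops=[]
for n,(u,v) in dict(P1=(406,237),G=(423,290),B=(414,352),P2=(555,404)).items():
    u0,v0=int(u*k),int(v*k); h=24
    roi=im[v0-h:v0+h,u0-h:u0+h].astype(int); hr=hsv[v0-h:v0+h,u0-h:u0+h]
    bg=np.median(roi.reshape(-1,3),0)
    white=(roi.min(2)>bg.min()+18); cap=(hr[:,:,1]>90)&(hr[:,:,2]>40)
    m=((white|cap)*255).astype(np.uint8)
    crops.append(np.hstack([cv2.resize(roi.astype(np.uint8)[:,:,::-1],(200,200)),cv2.cvtColor(cv2.resize(m,(200,200)),cv2.COLOR_GRAY2BGR)]))
    cs,_=cv2.findContours(m,cv2.RETR_EXTERNAL,cv2.CHAIN_APPROX_NONE); c=max(cs,key=cv2.contourArea)
    pts=np.array([ray(s,p[0][0]+u0-h,p[0][1]+v0-h,0.022)[:2]*1000 for p in c],np.float32)
    r=cv2.minAreaRect(pts); b=cv2.boxPoints(r); e=b[1]-b[0],b[2]-b[1]; e=max(e,key=np.linalg.norm)
    print(n,bg,np.round(r[0]),np.round(r[1]),'long axis deg',np.degrees(np.arctan2(e[1],e[0])).round())
cv2.imwrite('pics/c1.png',np.vstack([np.hstack(crops[:2]),np.hstack(crops[2:])]))
def poly(mask,z,n,name):
    cs,_=cv2.findContours((mask*255).astype(np.uint8),cv2.RETR_EXTERNAL,cv2.CHAIN_APPROX_NONE); c=max(cs,key=cv2.contourArea)
    pts=np.array([ray(s,p[0][0],p[0][1],z)[:2]*1000 for p in c],np.float32)
    r=cv2.minAreaRect(pts);b=cv2.boxPoints(r);print(name,np.round(r[0]),np.round(r[1]),r[2],b.round().tolist())
H,S,V=hsv[...,0],hsv[...,1],hsv[...,2]
roi=np.zeros(H.shape,bool); roi[140:235,285:405]=1
poly(roi&(H>95)&(H<125)&(S>110)&(V>50),0.002,0,'mat')
poly(roi&(V<45),0.083,0,'bar')
poly((H>20)&(H<35)&(S>150)&(V>50)&(np.arange(512)[None]>110)&(np.arange(384)[:,None]>140),0.1,0,'bin')
E
```

```text
patch vals
P1 [136. 140. 126.] [654.  25.] [16. 28.] long axis deg -12.0
G [136. 142. 129.] [549.  -4.] [17. 26.] long axis deg -1.0
B [136. 141. 128.] [440.  16.] [19. 28.] long axis deg -1.0
P2 [134. 139. 126.] [ 360. -235.] [20. 26.] long axis deg -30.0
mat [ 545. -248.] [173. 256.] 8.673055648803711 [[440.0, -134.0], [479.0, -387.0], [650.0, -361.0], [612.0, -108.0]]
bar [ 548. -260.] [151.  27.] 9.186320304870605 [[471.0, -258.0], [476.0, -285.0], [625.0, -261.0], [620.0, -234.0]]
bin [506. 274.] [254. 188.] 7.438992977142334 [[368.0, 350.0], [393.0, 164.0], [644.0, 197.0], [620.0, 383.0]]
```

View pics/c1.png

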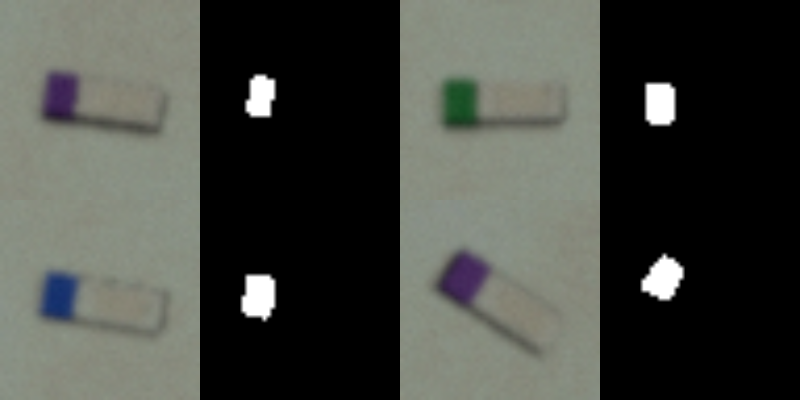

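The crops confirm all four white, capped mailers: s-purple ×2, green and blue. The brown ones are excluded. I'll take the end midpoints from the crops and plan the first picks.

```bash
cat >> h.py <<'E'
def plan(wps):
    """wps: list of (x,y,z mm, yaw of closing line deg); prints shift/turn per leg from the current pose"""
    s=telemetry.sense(); p=np.array(s['tcp_pos'])*1000; T=R.from_quat(s['tool_rot'])
    for x,y,z,w in wps:
        c=[R.from_quat(down(w+a)) for a in(0,180)]
        Y=T.apply([0,1,0]); n=min(c,key=lambda r:(T.inv()*r).magnitude())
        d=T.inv().apply(np.array([x,y,z])-p); r=(T.inv()*n).as_rotvec(degrees=True)
        print(d.round(1),r.round(1),'yaw',np.degrees(np.arctan2(*n.apply([0,1,0])[1::-1])).round()); p=np.array([x,y,z]);T=n
E
python3 - <<'E'
from h import *
s=snap('top')
f=48/200
for n,(o,a,b) in dict(P1=((235,127),(49,96),(162,109)),G=((246,161),(43,103),(164,102)),B=((240,201),(46,96),(163,112)),P2=((331,234),(51,68),(153,133))).items():
    A,B=[ray(s,o[0]+q[0]*f,o[1]+q[1]*f,0.022)*1000 for q in(a,b)]
    d=B-A; print(n,((A+B)/2).round(),np.linalg.norm(d).round(),'closing yaw',np.degrees(np.arctan2(d[1],d[0])).round()+90)
t=np.radians(98.7); C=np.array([545,-248]); X=np.array([np.cos(t),np.sin(t)]);Y=np.array([-X[1],X[0]])
for x,y in((62,36),(62,-36),(88,0),(40,0),(-20,0)): print((x,y),(C+x*X+y*Y).round())
st=telemetry.sense(); print(np.degrees(np.arctan2(*R.from_quat(st['tool_rot']).apply([0,1,0])[1::-1])))
plan([(360,-235,200,58),(360,-235,15,58)])
E
```

```text
P1 [648.  -7.  22.] 78.0 closing yaw -8.0
G [548. -35.  22.] 82.0 closing yaw 0.0
B [434. -16.  22.] 78.0 closing yaw -9.0
P2 [ 343. -261.   22.] 77.0 closing yaw -34.0
(62, 36) [ 500. -192.]
(62, -36) [ 571. -181.]
(88, 0) [ 532. -161.]
(40, 0) [ 539. -208.]
(-20, 0) [ 548. -268.]
73.51120568752607
[-412.  -747.7   31.6] [-0.1 -0.  15.5] yaw 58.0
[  0.   0. 185.] [0. 0. 0.] yaw 58.0
```

```bash
python3 - <<'E'
from h import *
plan([(434,-16,140,-9),(434,-16,6,-9),(434,-16,120,-9),(500,-192,120,8.7),(500,-192,16,8.7)])
E
```

```text
[-420.8 -516.6   91.3] [-0.1  0.  82.5] yaw -9.0
[  0.   0. 134.] [0. 0. 0.] yaw -9.0
[   0.    0. -114.] [0. 0. 0.] yaw -9.0
[-163.5   92.7    0. ] [  0.    0.  -17.7] yaw 9.0
[  0.   0. 104.] [0. 0. 0.] yaw 9.0
```

Emit:
move_arm --commands "-38 -47 0 0 0 0 1;-76 -94 0 0 0 0 1;-114 -141 0 0 0 0 1;-152 -188 0 0 0 0 1;-190 -235 0 0 0 0 1"

```text
t: 0.82
tcp_pos: [0.2934, 0.3184, 0.2314]
tool_rot: [0.143, 0.99, 0.0, 0.0]
force: [0.8, 0.5, -0.4]
finger_gap: 1.0
gripper_force: 0.0
```

Emit:
move_arm --commands "-38 -47 0 0 0 0 1;-76 -94 0 0 0 0 1;-114 -141 0 0 0 0 1;-152 -188 0 0 0 0 1;-190 -235 0 0 0 0 1"

```text
t: 1.45
tcp_pos: [0.4089, 0.0388, 0.2315]
tool_rot: [0.144, 0.99, 0.0, 0.0]
force: [1.0, 0.5, -0.5]
finger_gap: 1.006
gripper_force: 0.0
```

Emit:
move_arm --commands "-41 -47 10 0 0 10 1;-41 -47 20 0 0 20 1;-41 -47 30 0 0 30 1;-41 -47 60 0 0 40 1;-41 -47 90 0 0 50 1"

```text
t: 2.08
tcp_pos: [0.4347, -0.0162, 0.1408]
tool_rot: [0.551, 0.835, 0.0, 0.001]
force: [-1.0, 0.3, -0.4]
finger_gap: 1.003
gripper_force: 0.0
```

Emit:
move_arm --commands "0 0 0 0 0 10 1;0 0 0 0 0 20 1;0 0 0 0 0 30 1;0 0 0 0 0 32 1;0 0 0 0 0 32 1"

```text
t: 2.7
tcp_pos: [0.4344, -0.016, 0.1413]
tool_rot: [0.757, 0.654, 0.0, 0.0]
force: [0.2, -0.4, -0.3]
finger_gap: 1.002
gripper_force: 0.0
```

```bash
python3 - <<'E'
from h import *
plan([(434,-16,140,-9),(434,-16,6,-9),(434,-16,120,-9),(500,-192,120,8.7),(500,-192,16,8.7)])
s=telemetry.sense();print(s['tcp_pos'],s['t'],s['force'])
for n in('top','side'): cv2.imwrite(f'pics/{n}1.png',cv2.resize(snap(n)['image'][:,:,::-1],(800,600),interpolation=cv2.INTER_CUBIC))
E
```

```text
[-0.1 -0.3  1.3] [0.  0.  0.6] yaw -9.0
[  0.   0. 134.] [0. 0. 0.] yaw -9.0
[   0.    0. -114.] [0. 0. 0.] yaw -9.0
[-163.5   92.7    0. ] [  0.    0.  -17.7] yaw 9.0
[  0.   0. 104.] [0. 0. 0.] yaw 9.0
[ 0.43435496 -0.01597384  0.14133954] 2.7 [ 0.23387793 -0.41618382 -0.34521396]
```

View pics/side1.png

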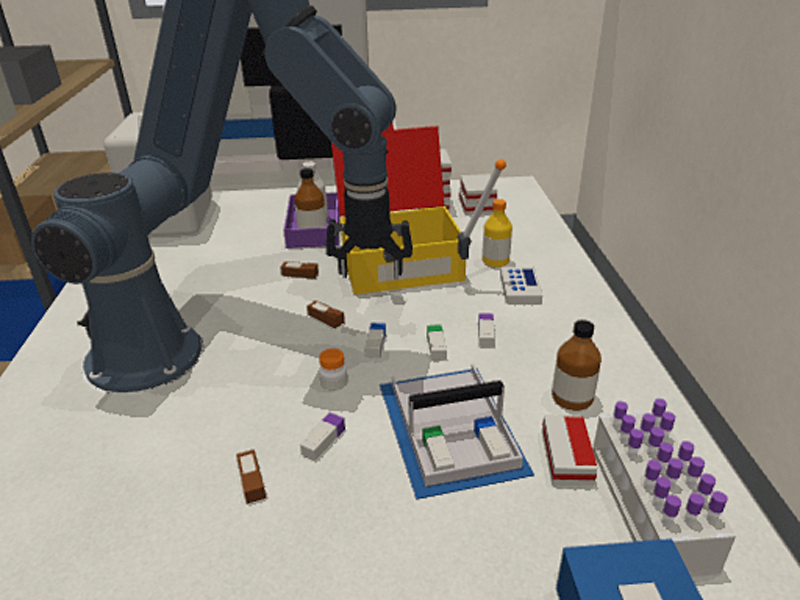

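Side view: the gripper is over the blue-capped mailer, and all mailers are still in place.

Emit:
move_arm --commands "0 0 40 0 0 0 1;0 0 80 0 0 0 1;0 0 110 0 0 0 1;0 0 130 0 0 0 1;0 0 137 0 0 0 1"

```text
t: 3.42
tcp_pos: [0.4339, -0.0159, 0.0032]
tool_rot: [0.757, 0.653, -0.0, -0.001]
force: [-0.4, 0.1, 0.3]
finger_gap: 0.998
gripper_force: 0.0
```

Emit:
move_arm --commands "0 0 0 0 0 0 -1;0 0 0 0 0 0 -1;0 0 0 0 0 0 -1;0 0 0 0 0 0 -1;0 0 0 0 0 0 -1" --grip_force 40

```text
t: 4.05
tcp_pos: [0.4349, -0.0161, 0.0052]
tool_rot: [0.758, 0.653, 0.001, 0.001]
force: [-0.6, 0.1, 6.7]
finger_gap: 0.323
gripper_force: 39.6
```

Emit:
move_arm --commands "0 0 0 0 0 0 -1;0 0 -20 0 0 0 -1;0 0 -50 0 0 0 -1;0 0 -80 0 0 0 -1;0 0 -120 0 0 0 -1"

```text
t: 4.68
tcp_pos: [0.4336, -0.0158, 0.1252]
tool_rot: [0.758, 0.653, -0.0, -0.001]
force: [-0.1, 0.3, -0.6]
finger_gap: 0.32
gripper_force: 39.5
```

```bash
python3 - <<'E'
from h import *
s=telemetry.sense();print(s['tcp_pos'],s['finger_gap'],s['gripper_force'],s['force'])
plan([(500,-192,124,8.7),(500,-192,12,8.7),(500,-192,140,8.7),(548,-35,140,0),(548,-35,4,0),(548,-35,124,0),(571,-181,124,8.7),(571,-181,12,8.7)])
E
```

```text
[ 0.43362035 -0.01580341  0.12516376] 0.3195454246392003 39.50608670711517 [-0.12343694  0.34865488 -0.59049634]
[-164.5   91.7    1. ] [ -0.1  -0.  -17.2] yaw 9.0
[  0.   0. 112.] [0. 0. 0.] yaw 9.0
[   0.    0. -128.] [0. 0. 0.] yaw 9.0
[147.9  71.2   0. ] [0.  0.  8.7] yaw 0.0
[  0.   0. 136.] [0. 0. 0.] yaw 0.0
[   0.    0. -120.] [0. 0. 0.] yaw 0.0
[-146.   23.    0.] [ 0.   0.  -8.7] yaw 9.0
[  0.   0. 112.] [0. 0. 0.] yaw 9.0
```

Emit:
move_arm --commands "-40 23 0 0 0 -5 -1;-80 45 0 0 0 -10 -1;-120 68 0 0 0 -15 -1;-164 92 0 0 0 -17.2 -1;-164 92 0 0 0 -17.2 -1"

```text
t: 5.3
tcp_pos: [0.5032, -0.1958, 0.1248]
tool_rot: [0.653, 0.758, 0.0, 0.003]
force: [0.1, 0.6, -0.8]
finger_gap: 0.318
gripper_force: 39.5
```

Emit:
move_arm --commands "0 0 40 0 0 0 -1;0 0 80 0 0 0 -1;0 0 100 0 0 0 -1;0 0 110 0 0 0 -1;0 0 112 0 0 0 -1"

```text
t: 5.92
tcp_pos: [0.5007, -0.191, 0.0122]
tool_rot: [0.651, 0.759, -0.0, -0.001]
force: [-0.2, -1.8, -0.2]
finger_gap: 0.315
gripper_force: 39.5
```

Emit:
move_arm --commands "0 0 0 0 0 0 -0.15;0 0 0 0 0 0 -0.15;0 0 0 0 0 0 -0.15;0 0 0 0 0 0 -0.15;0 0 0 0 0 0 -0.15"

```text
t: 6.55
tcp_pos: [0.5017, -0.1921, 0.0127]
tool_rot: [0.651, 0.759, 0.0, 0.001]
force: [1.2, 0.6, 1.8]
finger_gap: 0.422
gripper_force: 1.1
```

Emit:
move_arm --commands "0 0 -20 0 0 0 -0.15;0 0 -50 0 0 0 -0.15;0 0 -80 0 0 0 -0.15;0 0 -110 0 0 0 0;0 0 -128 0 0 0 1"

```text
t: 7.18
tcp_pos: [0.5009, -0.1918, 0.1416]
tool_rot: [0.651, 0.759, -0.0, 0.0]
force: [0.1, 0.9, -0.4]
finger_gap: 0.697
gripper_force: 0.0
```

Emit:
move_arm --commands "40 20 0 0 0 5 1;80 40 0 0 0 8.7 1;120 60 0 0 0 8.7 1;148 71 0 0 0 8.7 1;148 71 0 0 0 8.7 1"

```text
t: 7.8
tcp_pos: [0.5482, -0.0326, 0.1399]
tool_rot: [0.706, 0.708, -0.0, -0.001]
force: [-0.2, -1.5, -1.0]
finger_gap: 1.003
gripper_force: 0.0
```

```bash
python3 - <<'E'
from h import *
plan([(548,-35,140,0),(548,-35,7,0),(548,-35,124,0),(571,-181,124,8.7),(571,-181,11,8.7)])
for n in('top','side'): cv2.imwrite(f'pics/{n}2.png',cv2.resize(snap(n)['image'][:,:,::-1],(800,600),interpolation=cv2.INTER_CUBIC))
cv2.imwrite('pics/c2.png',np.vstack([cv2.imread('pics/top2.png')[200:500,330:730],cv2.imread('pics/side2.png')[260:560,230:630]]))
E
```

```text
[-2.4 -0.2 -0.1] [-0.1 -0.   0.2] yaw 0.0
[  0.   0. 133.] [0. 0. 0.] yaw 0.0
[   0.    0. -117.] [0. 0. 0.] yaw 0.0
[-146.   23.    0.] [ 0.   0.  -8.7] yaw 9.0
[  0.   0. 113.] [0. 0. 0.] yaw 9.0
```

View pics/c2.png

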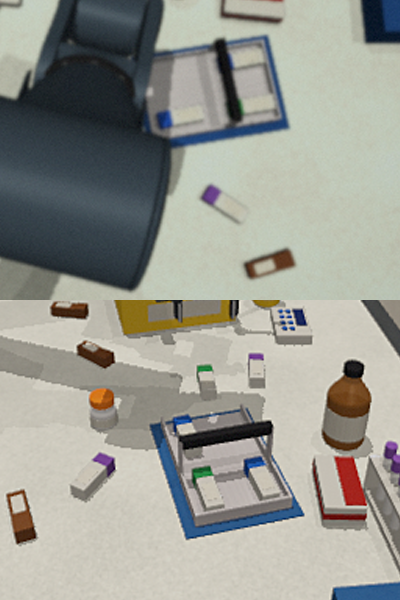

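The crops show the blue mailer lying in the tray's front robot-side corner. The tray hasn't moved, and the other strays are where they were. Green is next.

Emit:
move_arm --commands "-2 0 40 0 0 0 1;-2 0 80 0 0 0 1;-2 0 110 0 0 0 1;-2 0 128 0 0 0 1;-2 0 134 0 0 0 1"

```text
t: 8.52
tcp_pos: [0.5484, -0.0375, 0.0054]
tool_rot: [0.707, 0.707, -0.0, -0.001]
force: [-0.2, -0.5, 0.8]
finger_gap: 1.003
gripper_force: 0.0
```

Emit:
move_arm --commands "0 0 0 0 0 0 -1;0 0 0 0 0 0 -1;0 0 0 0 0 0 -1;0 0 0 0 0 0 -1;0 0 0 0 0 0 -1"

```text
t: 9.15
tcp_pos: [0.5496, -0.0368, 0.0073]
tool_rot: [0.707, 0.707, 0.0, 0.001]
force: [-0.5, 0.0, 5.7]
finger_gap: 0.312
gripper_force: 40.8
```

Emit:
move_arm --commands "0 0 0 0 0 0 -1;0 0 -20 0 0 0 -1;0 0 -50 0 0 0 -1;0 0 -80 0 0 0 -1;0 0 -118 0 0 0 -1"

```text
t: 9.78
tcp_pos: [0.548, -0.0364, 0.1247]
tool_rot: [0.707, 0.707, -0.001, -0.001]
force: [-0.0, -0.2, 0.1]
finger_gap: 0.318
gripper_force: 40.0
```

Emit:
move_arm --commands "-40 6 0 0 0 -3 -1;-80 12 0 0 0 -6 -1;-120 18 0 0 0 -8.7 -1;-146 22 0 0 0 -8.7 -1;-146 22 0 0 0 -8.7 -1"

```text
t: 10.4
tcp_pos: [0.5711, -0.1843, 0.1241]
tool_rot: [0.653, 0.758, 0.0, 0.0]
force: [-0.6, 1.5, -1.9]
finger_gap: 0.323
gripper_force: 40.0
```

```bash
python3 - <<'E'
from h import *
s=telemetry.sense();print(s['tcp_pos'],s['finger_gap'],s['gripper_force'])
plan([(570,-182,11,8.7),(570,-182,150,8.7),(648,-7,150,-8),(648,-7,7,-8),(648,-7,150,-8),(532,-161,150,-81.3),(532,-161,38,-81.3)])
s=snap('top','top3.png')
im=s['image'];hsv=cv2.cvtColor(im,cv2.COLOR_RGB2HSV)
m=((hsv[...,0]>125)&(hsv[...,0]<155)&(hsv[...,1]>70)).astype(np.uint8)
n,_,st,c=cv2.connectedComponentsWithStats(m)
for i in range(1,n):
    if 20<st[i,4]<200: print(st[i,4],c[i].round(1),(ray(s,*c[i],0.022)*1000).round())
E
```

```text
[ 0.57109987 -0.18432075  0.12414475] 0.322606045799822 39.98883247375488
[  2.5  -0.8 113.1] [ 0.   0.  -0.2] yaw 9.0
[   0.    0. -139.] [0. 0. 0.] yaw 9.0
[161.2 103.6   0. ] [ 0.   0.  16.7] yaw -8.0
[  0.   0. 143.] [0. 0. 0.] yaw -8.0
[   0.    0. -143.] [0. 0. 0.] yaw -8.0
[-168.6  -93.4    0. ] [ 0.   0.  73.3] yaw -81.0
[  0.   0. 112.] [0. 0. 0.] yaw -81.0
34 [384.1  78.3] [ 869. -378.   22.]
31 [394.4  77.9] [ 870. -408.   22.]
32 [414.6  77.9] [ 869. -468.   22.]
33 [424.7  77.8] [ 869. -498.   22.]
33 [435.   77.8] [ 869. -529.   22.]
32 [445.1  77.4] [ 870. -559.   22.]
39 [395.   87.5] [ 839. -408.   22.]
41 [405.5  87.3] [ 840. -439.   22.]
39 [415.7  87.1] [ 840. -469.   22.]
38 [425.9  86.8] [ 840. -499.   22.]
34 [446.  87.] [ 839. -559.   22.]
40 [395.8  96.8] [ 810. -408.   22.]
39 [406.   96.7] [ 810. -438.   22.]
40 [437.1  96.6] [ 809. -530.   22.]
35 [447.1  96.6] [ 809. -559.   22.]
35 [385.7  97.2] [ 809. -378.   22.]
36 [426.8  96.8] [ 809. -499.   22.]
```

Emit:
move_arm --commands "2 0 40 0 0 0 -1;2 0 80 0 0 0 -1;2 0 100 0 0 0 -1;2 0 110 0 0 0 -1;2 0 112 0 0 0 -1"

```text
t: 11.08
tcp_pos: [0.5708, -0.1801, 0.013]
tool_rot: [0.651, 0.759, 0.0, -0.0]
force: [-2.6, 1.9, 9.4]
finger_gap: 0.317
gripper_force: 41.6
```

Emit:
move_arm --commands "0 0 0 0 0 0 -0.15;0 0 0 0 0 0 -0.15;0 0 0 0 0 0 -0.15;0 0 0 0 0 0 -0.15;0 0 0 0 0 0 -0.15"

```text
t: 11.7
tcp_pos: [0.5706, -0.1808, 0.0123]
tool_rot: [0.651, 0.759, -0.0, 0.0]
force: [0.1, -0.7, -0.0]
finger_gap: 0.425
gripper_force: 0.0
```

Emit:
move_arm --commands "0 0 -20 0 0 0 -0.15;0 0 -50 0 0 0 -0.15;0 0 -80 0 0 0 -0.15;0 0 -110 0 0 0 0;0 0 -138 0 0 0 1"

```text
t: 12.32
tcp_pos: [0.5708, -0.1808, 0.1529]
tool_rot: [0.651, 0.759, 0.0, 0.001]
force: [-0.1, -0.1, -0.4]
finger_gap: 0.697
gripper_force: 0.0
```

Emit:
move_arm --commands "40 25 0 0 0 5 1;80 50 0 0 0 10 1;120 75 0 0 0 16.7 1;161 103 0 0 0 16.7 1;161 103 0 0 0 16.7 1"

```text
t: 12.95
tcp_pos: [0.6492, -0.0024, 0.1518]
tool_rot: [0.753, 0.658, 0.001, 0.001]
force: [-0.5, 0.0, 0.6]
finger_gap: 0.995
gripper_force: 0.0
```

```bash
python3 - <<'E'
from h import *
s=telemetry.sense();print(s['tcp_pos'],s['finger_gap'],s['gripper_force'])
for n in ('top','side'):
  s=snap(n); im=s['image'];hsv=cv2.cvtColor(im,cv2.COLOR_RGB2HSV)
  m=((hsv[...,0]>125)&(hsv[...,0]<155)&(hsv[...,1]>70)).astype(np.uint8)
  k,_,st,c=cv2.connectedComponentsWithStats(m)
  for i in range(1,k):
    w=ray(s,*c[i],0.022)*1000
    if 20<st[i,4]<300 and w[0]<790: print(n,st[i,4],c[i].round(1),w.round())
  cv2.imwrite(f'pics/{n}4.png',cv2.resize(im[:,:,::-1],(800,600),interpolation=cv2.INTER_CUBIC))
cv2.imwrite('pics/c4.png',np.vstack([cv2.imread('pics/top4.png')[200:500,330:730],cv2.imread('pics/side4.png')[260:560,230:630]]))
plan([(648,-7,7,-8)])
E
```

```text
[ 0.64924817 -0.00243674  0.15180951] 0.9954238043977319 0.0
top 80 [345.9 252.2] [ 359. -236.   22.]
side 28 [311.1 202.2] [657.  27.  22.]
side 96 [214.5 269.8] [ 364. -242.   22.]
[ -1.4   0.2 144.3] [0.  0.  0.1] yaw -8.0
```

View pics/c4.png

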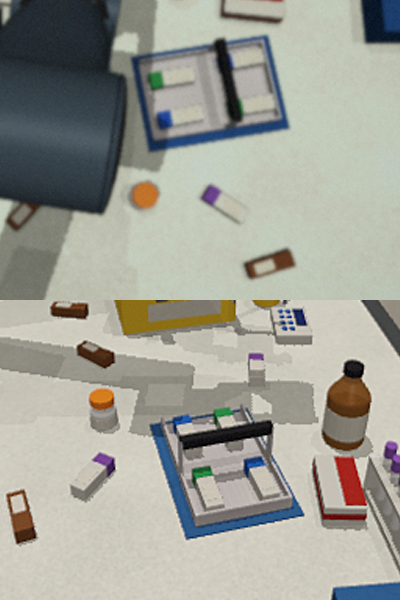

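Both crops are as expected: green and blue lie side by side in the front of the tray. The purple strays are at world (653,−7) and (343,−261).

Emit:
move_arm --commands "-2 0 40 0 0 0 1;-2 0 80 0 0 0 1;-2 0 115 0 0 0 1;-2 0 138 0 0 0 1;-2 0 145 0 0 0 1"

```text
t: 13.68
tcp_pos: [0.6462, -0.0094, 0.0041]
tool_rot: [0.755, 0.655, -0.001, -0.001]
force: [-0.1, 0.5, -0.5]
finger_gap: 1.001
gripper_force: 0.0
```

Emit:
move_arm --commands "0 0 0 0 0 0 -1;0 0 0 0 0 0 -1;0 0 0 0 0 0 -1;0 0 0 0 0 0 -1;0 0 0 0 0 0 -1"

```text
t: 14.3
tcp_pos: [0.6487, -0.0081, 0.0066]
tool_rot: [0.755, 0.656, 0.001, 0.001]
force: [-0.3, -0.3, 7.0]
finger_gap: 0.318
gripper_force: 40.5
```

Emit:
move_arm --commands "0 0 0 0 0 0 -1;0 0 -20 0 0 0 -1;0 0 -50 0 0 0 -1;0 0 -90 0 0 0 -1;0 0 -143 0 0 0 -1"

```text
t: 14.92
tcp_pos: [0.6465, -0.0076, 0.1492]
tool_rot: [0.755, 0.656, -0.001, -0.001]
force: [1.2, -0.3, -0.8]
finger_gap: 0.321
gripper_force: 39.7
```

Emit:
move_arm --commands "-40 -22 0 0 0 10 -1;-80 -45 0 0 0 20 -1;-120 -67 0 0 0 30 -1;-168 -93 0 0 0 40 -1;-168 -93 0 0 0 50 -1"

```text
t: 15.55
tcp_pos: [0.53, -0.164, 0.1492]
tool_rot: [0.963, 0.271, -0.0, 0.0]
force: [-0.4, 0.2, -1.2]
finger_gap: 0.318
gripper_force: 39.7
```

```bash
python3 - <<'E'
from h import *
s=telemetry.sense();print(s['tcp_pos'],s['finger_gap'],s['gripper_force'])
plan([(532,-163,150,-81.3),(532,-163,38,-81.3),(532,-163,160,-81.3),(343,-261,160,-34),(343,-261,7,-34),(343,-261,160,-34),(539,-208,160,-81.3),(539,-208,38,-81.3)])
E
```

```text
[ 0.53000803 -0.16401019  0.14921194] 0.3179225292247852 39.71034049987793
[ 2.2  0.2 -0.8] [-0.   0.1 22.7] yaw -81.0
[  0.   0. 112.] [0. 0. 0.] yaw -81.0
[   0.    0. -122.] [0. 0. 0.] yaw -81.0
[-201.6   68.3    0. ] [  0.    0.  -47.3] yaw -34.0
[  0.   0. 153.] [0. 0. 0.] yaw -34.0
[   0.    0. -153.] [0. 0. 0.] yaw -34.0
[153.5 132.9   0. ] [ 0.   0.  47.3] yaw -81.0
[  0.   0. 122.] [0. 0. 0.] yaw -81.0
```

Emit:
move_arm --commands "2 0 0 0 0 10 -1;2 0 0 0 0 22.7 -1;2 0 40 0 0 22.7 -1;2 0 80 0 0 22.7 -1;2 0 95 0 0 22.7 -1"

```text
t: 16.18
tcp_pos: [0.5327, -0.1596, 0.0521]
tool_rot: [0.997, 0.081, -0.001, -0.001]
force: [-0.9, -0.2, -0.0]
finger_gap: 0.318
gripper_force: 39.7
```

Emit:
move_arm --commands "0 0 8 0 0 0 -1;0 0 16 0 0 0 -1;0 0 16 0 0 0 0;0 0 16 0 0 0 0;0 0 16 0 0 0 0"

```text
t: 16.8
tcp_pos: [0.5344, -0.1605, 0.038]
tool_rot: [0.997, 0.081, 0.001, 0.0]
force: [0.2, -0.4, -0.2]
finger_gap: 0.5
gripper_force: 0.0
```

Emit:
move_arm --commands "0 0 -20 0 0 0 0;0 0 -50 0 0 0 0;0 0 -90 0 0 0 1;0 0 -122 0 0 0 1;0 0 -122 0 0 0 1"

```text
t: 17.42
tcp_pos: [0.5358, -0.1612, 0.1623]
tool_rot: [0.997, 0.081, 0.003, 0.002]
force: [-0.2, 0.4, -0.2]
finger_gap: 0.998
gripper_force: 0.0
```

Emit:
move_arm --commands "-50 17 0 0 0 -10 1;-100 34 0 0 0 -20 1;-150 51 0 0 0 -30 1;-201 68 0 0 0 -40 1;-201 68 0 0 0 -47.3 1"

```text
t: 18.05
tcp_pos: [0.3436, -0.2602, 0.1585]
tool_rot: [0.88, 0.474, -0.0, -0.002]
force: [0.6, 0.8, -0.0]
finger_gap: 1.001
gripper_force: 0.0
```

```bash
python3 - <<'E'
from h import *
s=telemetry.sense();print(s['tcp_pos'],s['finger_gap'],s['gripper_force'])
for n in ('top','side'):
  s=snap(n); im=s['image'];hsv=cv2.cvtColor(im,cv2.COLOR_RGB2HSV)
  m=((hsv[...,0]>125)&(hsv[...,0]<155)&(hsv[...,1]>70)).astype(np.uint8)
  k,_,st,c=cv2.connectedComponentsWithStats(m)
  for i in range(1,k):
    w=ray(s,*c[i],0.022)*1000
    if 20<st[i,4]<300 and w[0]<790: print(n,st[i,4],c[i].round(1),w.round())
  cv2.imwrite(f'pics/{n}5.png',cv2.resize(im[:,:,::-1],(800,600),interpolation=cv2.INTER_CUBIC))
cv2.imwrite('pics/c5.png',np.vstack([cv2.imread('pics/top5.png')[200:500,330:730],cv2.imread('pics/side5.png')[260:560,230:630]]))
plan([(343,-261,7,-34)])
E
```

```text
[ 0.34358653 -0.26019176  0.15848801] 1.0010339882033343 0.0
top 69 [315.3 174.6] [ 578. -161.   22.]
side 208 [212.9 140.1] [352. 512.  22.]
side 100 [293.  236.5] [ 576. -132.   22.]
side 98 [214.5 269.8] [ 364. -242.   22.]
[ -2.2  -1.  151.7] [-0.1 -0.   0.4] yaw -34.0
```

View pics/c5.png

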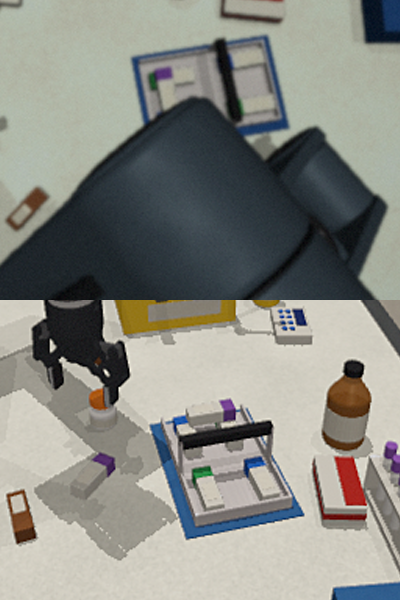

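The purple mailer lies across the two rails. The second purple stray is unmoved, so I pick it now.

Emit:
move_arm --commands "-2 -1 40 0 0 0 1;-2 -1 80 0 0 0 1;-2 -1 120 0 0 0 1;-2 -1 145 0 0 0 1;-2 -1 152 0 0 0 1"

```text
t: 18.77
tcp_pos: [0.3445, -0.2599, 0.0056]
tool_rot: [0.881, 0.474, -0.0, -0.002]
force: [-0.4, 0.3, 0.4]
finger_gap: 1.002
gripper_force: 0.0
```

Emit:
move_arm --commands "0 0 0 0 0 0 -1;0 0 0 0 0 0 -1;0 0 0 0 0 0 -1;0 0 0 0 0 0 -1;0 0 0 0 0 0 -1"

```text
t: 19.4
tcp_pos: [0.3451, -0.2615, 0.0083]
tool_rot: [0.88, 0.474, 0.0, 0.001]
force: [-1.2, 1.9, 6.5]
finger_gap: 0.318
gripper_force: 40.4
```

Emit:
move_arm --commands "0 0 0 0 0 0 -1;0 0 -20 0 0 0 -1;0 0 -50 0 0 0 -1;0 0 -95 0 0 0 -1;0 0 -153 0 0 0 -1"

```text
t: 20.02
tcp_pos: [0.3441, -0.2604, 0.1614]
tool_rot: [0.881, 0.474, -0.0, -0.001]
force: [1.3, -1.3, -1.0]
finger_gap: 0.315
gripper_force: 39.6
```

Emit:
move_arm --commands "40 33 0 0 0 10 -1;80 66 0 0 0 20 -1;120 99 0 0 0 30 -1;153 133 0 0 0 40 -1;153 133 0 0 0 47.3 -1"

```text
t: 20.65
tcp_pos: [0.5434, -0.2059, 0.1608]
tool_rot: [0.997, 0.08, 0.002, 0.001]
force: [-1.0, -1.3, -0.4]
finger_gap: 0.319
gripper_force: 39.6
```

```bash
python3 - <<'E'
from h import *
s=telemetry.sense();print(s['tcp_pos'],s['finger_gap'],s['gripper_force'])
plan([(538,-210,150,-81.3),(538,-210,40,-81.3)])
E
```

```text
[ 0.54338396 -0.20594577  0.16080801] 0.31931913320934946 39.64243769645691
[-6.   3.1 10.8] [ 0.1 -0.2  0.5] yaw -81.0
[  0.   0. 110.] [0. 0. 0.] yaw -81.0
```

Emit:
move_arm --commands "-6 3 30 0 0 0 -1;-6 3 60 0 0 0 -1;-6 3 90 0 0 0 -1;-6 3 110 0 0 0 -1;-6 3 121 0 0 0 -1"

```text
t: 21.28
tcp_pos: [0.5335, -0.2094, 0.0386]
tool_rot: [0.997, 0.081, -0.001, -0.001]
force: [0.1, 5.3, 5.6]
finger_gap: 0.317
gripper_force: 42.6
```

Emit:
move_arm --commands "0 0 0 0 0 0 -1;0 0 0 0 0 0 -0.15;0 0 0 0 0 0 -0.15;0 0 0 0 0 0 -0.15;0 0 0 0 0 0 -0.15"

```text
t: 21.9
tcp_pos: [0.5345, -0.2103, 0.0397]
tool_rot: [0.997, 0.081, 0.0, -0.0]
force: [-2.5, 4.9, 4.3]
finger_gap: 0.42
gripper_force: 0.0
```

Emit:
move_arm --commands "0 0 -20 0 0 0 -0.15;0 0 -50 0 0 0 -0.15;0 0 -90 0 0 0 0;0 0 -122 0 0 0 1;0 0 -122 0 0 0 1"

```text
t: 22.52
tcp_pos: [0.5371, -0.2129, 0.1643]
tool_rot: [0.997, 0.081, 0.004, 0.003]
force: [-0.4, 0.0, 0.1]
finger_gap: 0.906
gripper_force: 0.0
```

Emit:
move_arm --commands "0 40 0 0 0 0 1;0 80 0 0 0 0 1;0 120 0 0 0 0 1;0 160 0 0 0 0 1;0 200 0 0 0 0 1"

```text
t: 23.15
tcp_pos: [0.5666, -0.4096, 0.1595]
tool_rot: [0.997, 0.081, -0.0, -0.0]
force: [0.2, -0.0, -0.2]
finger_gap: 0.999
gripper_force: 0.0
```

```bash
python3 - <<'E'
from h import *
s=telemetry.sense();print(s['tcp_pos'],s['t'])
for n in ('top','side'):
  s=snap(n); im=s['image']
  cv2.imwrite(f'pics/{n}6.png',cv2.resize(im[:,:,::-1],(1024,768),interpolation=cv2.INTER_CUBIC))
  hsv=cv2.cvtColor(im,cv2.COLOR_RGB2HSV)
  if n=='top':
    v=hsv[...,2];m=np.zeros_like(v);m[140:235,285:405]=v[140:235,285:405]<40
    cs,_=cv2.findContours(m,cv2.RETR_EXTERNAL,cv2.CHAIN_APPROX_NONE);c=max(cs,key=cv2.contourArea)
    pts=np.array([ray(s,*p[0],0.088)[:2]*1000 for p in c],np.float32);print('bar',cv2.minAreaRect(pts))
cv2.imwrite('pics/c6.png',np.hstack([cv2.imread('pics/top6.png')[270:570,480:840],cv2.imread('pics/side6.png')[430:730,440:800]]))
E
```

```text
[ 0.56660979 -0.40964937  0.15951795] 23.15
bar ((438.1310729980469, -153.89407348632812), (36.29393005371094, 128.15621948242188), 44.70440673828125)
```

View pics/c6.png

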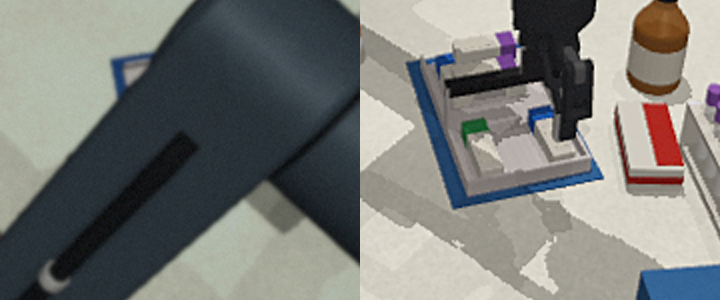

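The arm hides the tray, so I'm moving it aside to look.

Emit:
move_arm --commands "0 -60 -10 0 0 0 1;0 -120 -10 0 0 0 1;0 -180 -10 0 0 0 1;0 -240 -10 0 0 0 1;0 -300 -10 0 0 0 1"

```text
t: 23.88
tcp_pos: [0.5173, -0.1097, 0.1704]
tool_rot: [0.997, 0.081, -0.0, -0.0]
force: [0.9, 1.0, 0.1]
finger_gap: 1.005
gripper_force: 0.0
```

Emit:
move_arm --commands "0 -50 0 0 0 0 1;0 -100 0 0 0 0 1;0 -100 0 0 0 0 1;0 -100 0 0 0 0 1;0 -100 0 0 0 0 1"

```text
t: 24.5
tcp_pos: [0.5027, -0.0143, 0.1711]
tool_rot: [0.997, 0.08, 0.0, 0.0]
force: [0.3, -0.7, 0.0]
finger_gap: 0.998
gripper_force: 0.0
```

```bash
python3 - <<'E'
from h import *
s=telemetry.sense();print(s['tcp_pos'],s['t'])
for n in ('top','side'):
  s=snap(n); im=s['image']
  cv2.imwrite(f'pics/{n}7.png',cv2.resize(im[:,:,::-1],(1024,768),interpolation=cv2.INTER_CUBIC))
  hsv=cv2.cvtColor(im,cv2.COLOR_RGB2HSV)
  if n=='top':
    v=hsv[...,2];m=np.zeros_like(v);m[140:235,325:405]=v[140:235,325:405]<40
    cs,_=cv2.findContours(m,cv2.RETR_EXTERNAL,cv2.CHAIN_APPROX_NONE);c=max(cs,key=cv2.contourArea)
    pts=np.array([ray(s,*p[0],0.085)[:2]*1000 for p in c],np.float32);print('bar',cv2.minAreaRect(pts))
cv2.imwrite('pics/c7.png',np.hstack([cv2.imread('pics/top7.png')[270:570,480:840],cv2.imread('pics/side7.png')[430:730,440:800]]))
E
```

```text
[ 0.50268951 -0.01432951  0.17109955] 24.5
bar ((550.5469360351562, -265.2738342285156), (139.99688720703125, 18.996679306030273), 9.825174331665039)
```

View pics/c7.png

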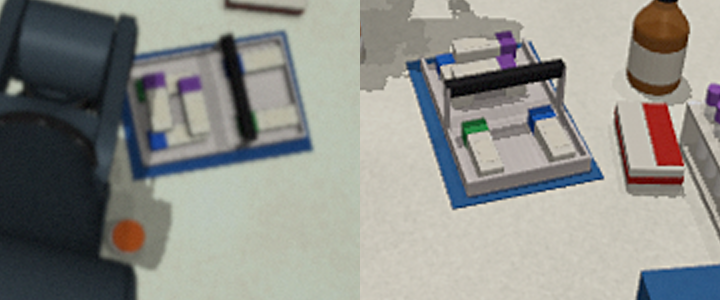

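All four strays now lie on the tray: two rails with two purple ones across them. The two original mailers are behind the handle. Next I grasp the bar at about (550,−266).

```bash
python3 - <<'E'
from h import *
plan([(550,-266,150,-81),(550,-266,61,-81)])
E
```

```text
[  6.6 256.   21.2] [ 0.  -0.   0.2] yaw -81.0
[ 0.  0. 89.] [0. 0. 0.] yaw -81.0
```

Emit:
move_arm --commands "7 60 0 0 0 0 0;7 120 0 0 0 0 0;7 180 0 0 0 0 0;7 230 10 0 0 0 0;7 256 21 0 0 0 0"

```text
t: 25.22
tcp_pos: [0.5506, -0.2685, 0.15]
tool_rot: [0.997, 0.079, 0.001, 0.001]
force: [0.2, 0.7, -0.1]
finger_gap: 0.502
gripper_force: 0.0
```

Emit:
move_arm --commands "0 0 0 0 0 0 0;0 0 30 0 0 0 0;0 0 60 0 0 0 0;0 0 80 0 0 0 0;0 0 88 0 0 0 0"

```text
t: 25.85
tcp_pos: [0.5494, -0.2618, 0.0613]
tool_rot: [0.997, 0.082, -0.001, -0.001]
force: [0.0, -0.2, 0.1]
finger_gap: 0.503
gripper_force: 0.0
```

Emit:
move_arm --commands "0 0 0 0 0 0 -1;0 0 0 0 0 0 -1;0 0 0 0 0 0 -1;0 0 0 0 0 0 -1;0 0 0 0 0 0 -1" --grip_force 100

```text
t: 26.48
tcp_pos: [0.5509, -0.2644, 0.0633]
tool_rot: [0.997, 0.081, 0.001, 0.0]
force: [-0.1, 4.3, 6.5]
finger_gap: 0.169
gripper_force: 99.0
```

```bash
cat >> h.py <<'E'
def tilt(steps,yaw=-81.):
    """steps: list of (lip xyz mm, tilt deg); rows relative to the current pose"""
    s=telemetry.sense(); T=R.from_quat(s['tool_rot']); p=np.array(s['tcp_pos'])*1000
    for L,a in steps:
        q=R.from_quat(down(yaw))*R.from_rotvec([-a,0,0],degrees=True)
        t=np.array(L)-q.apply([0,-135,55])
        print('tcp',t.round(),'d',T.inv().apply(t-p).round(1),'r',(T.inv()*q).as_rotvec(degrees=True).round(1))
E
python3 - <<'E'
from h import *
s=telemetry.sense();p=s['tcp_pos']*1000;T=R.from_quat(s['tool_rot']);print(p,s['finger_gap'],s['gripper_force'],s['force'],'lip',p+T.apply([0,-135,55]))
tilt([((528,-133,125),0),((497,225,125),0)])
E
```

```text
[ 550.89822632 -264.4054702    63.29120777] 0.1688373643126905 99.02603030204773 [-0.08172895  4.26946179  6.45382979] lip [ 529.13306734 -131.18628551    8.25552221]
tcp [ 549. -266.  180.] d [  -1.9    1.7 -116.7] r [ 0.  -0.1  0.3]
tcp [518.  92. 180.] d [  25.3 -356.7 -116.8] r [ 0.  -0.1  0.3]
```

Emit:
move_arm --commands "0 0 -10 0 0 0 -1;0 0 -30 0 0 0 -1;0 0 -60 0 0 0 -1;0 0 -95 0 0 0 -1;0 0 -120 0 0 0 -1"

```text
t: 27.1
tcp_pos: [0.55, -0.2649, 0.183]
tool_rot: [0.997, 0.081, -0.0, 0.0]
force: [0.4, -0.1, -6.1]
finger_gap: 0.166
gripper_force: 98.0
```

Emit:
move_arm --commands "2 -20 0 0 0 0 -1;4 -55 0 0 0 0 -1;7 -95 0 0 0 0 -1;10 -135 0 0 0 0 -1;13 -175 0 0 0 0 -1"

```text
t: 27.72
tcp_pos: [0.5324, -0.0867, 0.1802]
tool_rot: [0.997, 0.081, -0.002, -0.001]
force: [0.5, -0.3, -6.7]
finger_gap: 0.168
gripper_force: 98.0
```

```bash
python3 - <<'E'
from h import *
s=telemetry.sense();p=s['tcp_pos']*1000;T=R.from_quat(s['tool_rot']);print(p,s['finger_gap'],s['gripper_force'],s['force'],'lip',p+T.apply([0,-135,55]))
tilt([((497,225,125),0)])
s=snap('side')
cv2.imwrite('pics/s8.png',cv2.resize(s['image'][:,:,::-1],(800,600),interpolation=cv2.INTER_CUBIC))
s=snap('top');hsv=cv2.cvtColor(s['image'],cv2.COLOR_RGB2HSV)
# bin rim corners from the yellow mask, lines at z=.1
H,S,V=cv2.split(hsv);m=((H>20)&(H<35)&(S>150)&(V>50)).astype(np.uint8);m[:140]=0;m[:,:110]=0
cv2.imwrite('pics/t8.png',cv2.resize(s['image'][:,:,::-1],(800,600),interpolation=cv2.INTER_CUBIC))
E
```

```text
[532.40165087 -86.73549986 180.15720601] 0.16791578351766864 97.97770857810974 [ 0.51161521 -0.25842605 -6.67370562] lip [510.28996921  46.6131576  125.57507442]
tcp [518.  92. 180.] d [  14.8 -178.4    0.6] r [-0.2  0.3  0.3]
```

View pics/s8.png

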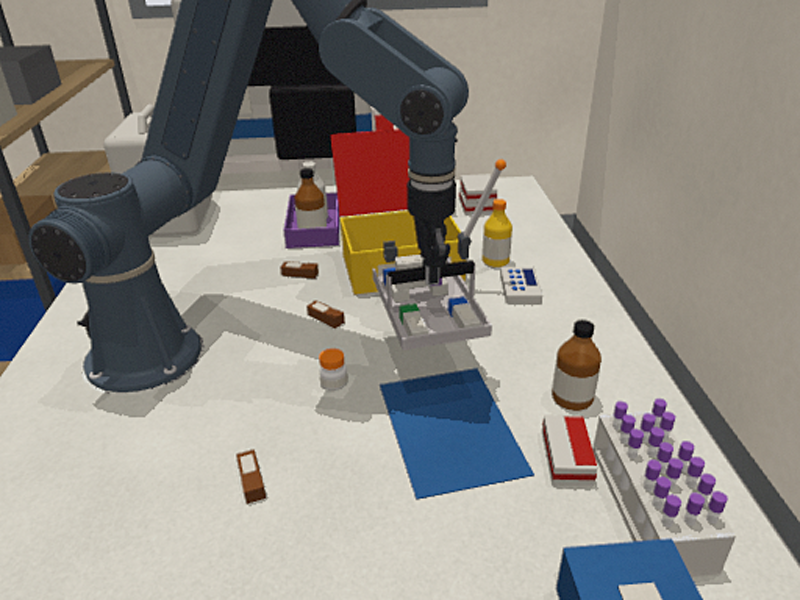

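The tray is carried level with all mailers on it, and the mat is clear and fully visible at (455,430). I move the lip over the bin a bit higher, to clear the fork.

Emit:
move_arm --commands "2 -10 -25 0 0 0 -1;4 -50 -25 0 0 0 -1;8 -95 -25 0 0 0 -1;12 -140 -25 0 0 0 -1;15 -178 -25 0 0 0 -1"

```text
t: 28.45
tcp_pos: [0.5184, 0.0903, 0.2055]
tool_rot: [0.997, 0.081, -0.002, -0.0]
force: [0.9, 0.6, -5.7]
finger_gap: 0.166
gripper_force: 98.5
```

```bash
python3 - <<'E'
from h import *
s=telemetry.sense();p=s['tcp_pos']*1000;T=R.from_quat(s['tool_rot']);print(p,s['finger_gap'],'lip',p+T.apply([0,-135,55]))
for i in range(1,11): tilt([((497,225,150 if i<4 else 140),i*5)])
for n in('side','top'):
    s=snap(n);H,S,V=cv2.split(cv2.cvtColor(s['image'],cv2.COLOR_RGB2HSV))
    m=((H>95)&(H<125)&(S>110)&(V>40)).astype(np.uint8)
    cs,_=cv2.findContours(m,cv2.RETR_EXTERNAL,cv2.CHAIN_APPROX_NONE)
    for c in cs:
        if cv2.contourArea(c)<800: continue
        pts=np.array([ray(s,*q[0],0.002)[:2]*1000 for q in c],np.float32);r=cv2.minAreaRect(pts)
        if r[0][1]>-400: print(n,r)
E
```

```text
[518.44978492  90.32273138 205.472448  ] 0.16635421199678224 lip [496.2880881  223.55226754 150.62037521]
tcp [517.  97. 217.] d [ -0.1  -6.7 -11.1] r [-5.1  0.2  0.3]
tcp [516. 103. 228.] d [ -0.1 -13.  -22.1] r [-10.1   0.2   0.4]
tcp [515. 110. 238.] d [ -0.1 -20.2 -32.6] r [-15.1   0.2   0.4]
tcp [514. 118. 238.] d [ -0.1 -28.4 -32.4] r [-20.1   0.2   0.4]
tcp [513. 127. 247.] d [ -0.1 -37.3 -41.4] r [-25.1   0.2   0.4]
tcp [511. 137. 255.] d [ -0.1 -47.  -49.6] r [-30.1   0.2   0.4]
tcp [509. 147. 262.] d [ -0.  -57.4 -57. ] r [-35.1   0.2   0.4]
tcp [508. 158. 269.] d [ -0.  -68.4 -63.4] r [-40.1   0.1   0.4]
tcp [506. 169. 274.] d [  0.  -79.9 -68.8] r [-45.1   0.1   0.4]
tcp [504. 181. 279.] d [  0.1 -91.8 -73.2] r [-50.1   0.1   0.4]
side ((546.1025390625, -248.19927978515625), (177.88218688964844, 257.4080505371094), 8.642894744873047)
side ((-294.19195556640625, 176.32870483398438), (82.2088851928711, 341.5926208496094), 23.448007583618164)
top ((546.078369140625, -247.28048706054688), (174.8057861328125, 255.50802612304688), 8.59607982635498)
```

Emit:
move_arm --commands "0 -7 -11 -5 0 0 -1;0 -13 -22 -10 0 0 -1;0 -20 -32 -15 0 0 -1;0 -28 -34 -20 0 0 -1;0 -37 -41 -25 0 0 -1"

```text
t: 29.18
tcp_pos: [0.5131, 0.1249, 0.2465]
tool_rot: [0.973, 0.079, 0.016, 0.217]
force: [-0.3, 0.4, -6.5]
finger_gap: 0.167
gripper_force: 98.8
```

```bash
python3 - <<'E'
from h import *
s=telemetry.sense();p=s['tcp_pos']*1000;T=R.from_quat(s['tool_rot']);print(p,s['finger_gap'],s['force'],'lip',p+T.apply([0,-135,55]))
tilt([((497,225,138),i) for i in (28,32,36,40,45,50)])
s=snap('side','s9.png')
E
```

```text
[513.1329601  124.8559242  246.53358859] 0.1666099167396547 [-0.28075763  0.37473061 -6.51812146] lip [496.8094701  222.45421179 139.4909899 ]
tcp [512. 133. 250.] d [-0.2 -5.9 -6.5] r [-2.9  0.1  0.3]
tcp [510. 141. 256.] d [ -0.2 -10.5 -15.6] r [-6.9  0.1  0.3]
tcp [509. 149. 262.] d [ -0.2 -15.7 -24.3] r [-10.9   0.1   0.3]
tcp [508. 158. 267.] d [ -0.2 -21.6 -32.6] r [-14.9   0.1   0.3]
tcp [506. 169. 272.] d [ -0.2 -29.7 -42.4] r [-19.9   0.    0.3]
tcp [504. 181. 277.] d [ -0.1 -38.6 -51.5] r [-24.9   0.    0.3]
```

Emit:
move_arm --commands "0 -6 -7 -3 0 0 -1;0 -11 -16 -7 0 0 -1;0 -16 -24 -11 0 0 -1;0 -22 -33 -15 0 0 -1;0 -30 -42 -20 0 0 -1"

```text
t: 29.85
tcp_pos: [0.5075, 0.169, 0.273]
tool_rot: [0.921, 0.075, 0.03, 0.381]
force: [-0.7, -0.1, -3.8]
finger_gap: 0.171
gripper_force: 99.2
```

Emit:
move_arm --commands "0 0 0 0 0 0 -1;0 0 0 0 0 0 -1;0 0 0 0 0 0 -1;0 0 0 0 0 0 -1;0 0 0 0 0 0 -1"

```text
t: 30.48
tcp_pos: [0.5078, 0.1688, 0.2739]
tool_rot: [0.921, 0.075, 0.031, 0.381]
force: [0.6, -0.1, -3.8]
finger_gap: 0.167
gripper_force: 99.3
```

```bash
python3 - <<'E'
from h import *
s=telemetry.sense();p=s['tcp_pos']*1000;T=R.from_quat(s['tool_rot']);print(p,s['finger_gap'],s['force'],'lip',p+T.apply([0,-135,55]),s['q'].round(2))
tilt([((497,225,138),i) for i in (48,52,56)])
a=[cv2.resize(snap(n)['image'][:,:,::-1],(1024,768),interpolation=cv2.INTER_CUBIC) for n in('side','top')]
cv2.imwrite('pics/c9.png',np.hstack([a[0][150:550,350:750],a[1][220:620,150:550]]))
E
```

```text
[507.81318699 168.77549731 273.88160981] 0.16708140525973272 [ 0.6120841  -0.07949226 -3.7939944 ] lip [498.73343098 224.67805394 139.55937713] [ 0.49  0.55  1.53 -0.74  1.42  2.15]
tcp [505. 176. 275.] d [-1.8 -4.6 -6.4] r [-3.  -0.2  0.2]
tcp [503. 186. 278.] d [ -1.8  -9.3 -15.4] r [-7.  -0.2  0.2]
tcp [502. 195. 281.] d [ -1.8 -14.5 -24.1] r [-11.   -0.2   0.2]
```

View pics/c9.png

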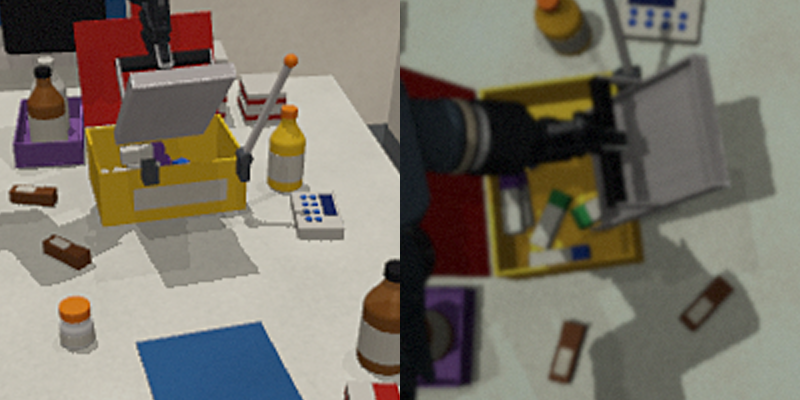

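The force dropped to tray weight alone, and the pictures show the tray bare with the mailers inside the bin. Now I untilt and return.

```bash
python3 - <<'E'
from h import *
tilt([((497,225,165),i) for i in (36,27,18,9,0)])
E
```

```text
tcp [509. 149. 289.] d [-2.  24.7  3.4] r [ 9.  -0.2  0.2]
tcp [512. 131. 275.] d [-2.1 28.1 26. ] r [18.  -0.2  0.2]
tcp [514. 115. 259.] d [-2.2 28.  48.9] r [27.  -0.2  0.2]
tcp [517. 102. 240.] d [-2.2 24.3 71.4] r [36.  -0.1  0.3]
tcp [518.  92. 220.] d [-2.3 17.1 93.2] r [45.  -0.1  0.3]
```

Emit:
move_arm --commands "-2 25 3 9 0 0 -1;-2 28 26 18 0 0 -1;-2 28 49 27 0 0 -1;-2 24 71 36 0 0 -1;-2 17 93 45 0 0.3 -1"

```text
t: 31.2
tcp_pos: [0.5183, 0.0912, 0.2205]
tool_rot: [0.997, 0.079, 0.001, -0.001]
force: [-0.7, -0.2, -4.1]
finger_gap: 0.168
gripper_force: 99.1
```

```bash
python3 - <<'E'
from h import *
s=telemetry.sense();print(s['tcp_pos'],s['tool_rot'].round(4))
plan([(533,-86,200,-81.3),(549,-268,160,-81.3),(549,-268,64,-81.3)])
E
```

```text
[0.51829641 0.0911759  0.22046896] [ 0.9968  0.0794  0.0014 -0.0015]
[-13.6 177.3  19.9] [-0.2 -0.2  0.4] yaw -81.0
[-11.7 182.3  40. ] [0. 0. 0.] yaw -81.0
[ 0.  0. 96.] [0. 0. 0.] yaw -81.0
```

Emit:
move_arm --commands "-3 45 0 0 0 0 -1;-6 90 5 0 0 0 -1;-10 135 10 0 0 0 -1;-13.6 177 20 -0.2 -0.2 0.4 -1;-13.6 177 20 -0.2 -0.2 0.4 -1"

```text
t: 31.82
tcp_pos: [0.5324, -0.0882, 0.1994]
tool_rot: [0.997, 0.074, -0.002, 0.003]
force: [-0.3, 0.9, -3.6]
finger_gap: 0.166
gripper_force: 99.2
```

Emit:
move_arm --commands "-3 45 10 0 0 0 -1;-6 90 20 0 0 0 -1;-9 140 30 0 0 0 -1;-12 182 40 0 0 0 -1;-12 182 40 0 0 0 -1"

```text
t: 32.45
tcp_pos: [0.548, -0.2695, 0.1599]
tool_rot: [0.997, 0.074, -0.001, 0.002]
force: [-0.1, 0.6, -3.7]
finger_gap: 0.167
gripper_force: 99.3
```

```bash
python3 - <<'E'
from h import *
s=telemetry.sense();print(s['tcp_pos'],s['tool_rot'].round(4))
plan([(549,-268,65,-81.3),(549,-268,63,-81.3)])
E
```

```text
[ 0.54801902 -0.26948996  0.15991165] [ 0.9972  0.0742 -0.0013  0.0024]
[ 1.5 -1.8 94.9] [ 0.3  0.2 -0.2] yaw -81.0
[0. 0. 2.] [0. 0. 0.] yaw -81.0
```

Emit:
move_arm --commands "1 -2 30 0.3 0.2 0 -1;1 -2 60 0.3 0.2 0 -1;1 -2 80 0.3 0.2 0 -1;1 -2 92 0.3 0.2 0 -1;1 -2 96 0.3 0.2 0 -1"

```text
t: 33.08
tcp_pos: [0.5486, -0.2639, 0.0643]
tool_rot: [0.997, 0.076, 0.0, -0.001]
force: [0.3, -0.2, -3.7]
finger_gap: 0.169
gripper_force: 99.1
```

Emit:
move_arm --commands "0 0 0 0 0 0 -1;0 0 0 0 0 0 0;0 0 0 0 0 0 0;0 0 0 0 0 0 0;0 0 0 0 0 0 0"

```text
t: 33.7
tcp_pos: [0.549, -0.2651, 0.065]
tool_rot: [0.997, 0.075, 0.001, -0.001]
force: [-0.7, 0.1, -0.0]
finger_gap: 0.5
gripper_force: 0.0
```

Emit:
move_arm --commands "0 0 -20 0 0 0 0;0 0 -50 0 0 0 0;0 0 -90 0 0 0 0;0 0 -130 0 0 0 0;0 0 -170 0 0 0 0"

```text
t: 34.33
tcp_pos: [0.5483, -0.2652, 0.2359]
tool_rot: [0.997, 0.075, 0.001, -0.001]
force: [-0.2, -0.1, 0.5]
finger_gap: 0.501
gripper_force: 0.0
```

```bash
python3 - <<'E'
from h import *
s=telemetry.sense();print(s['tcp_pos'],s['t'],s['tool_rot'].round(3))
a=[cv2.resize(snap(n)['image'][:,:,::-1],(1024,768),interpolation=cv2.INTER_CUBIC) for n in('side','top')]
cv2.imwrite('pics/c10.png',np.hstack([a[0][180:700,400:800],a[1][100:620,80:480]]))
E
```

```text
[ 0.54827169 -0.26519283  0.23587643] 34.325 [ 0.997  0.075  0.001 -0.001]
```

View pics/c10.png

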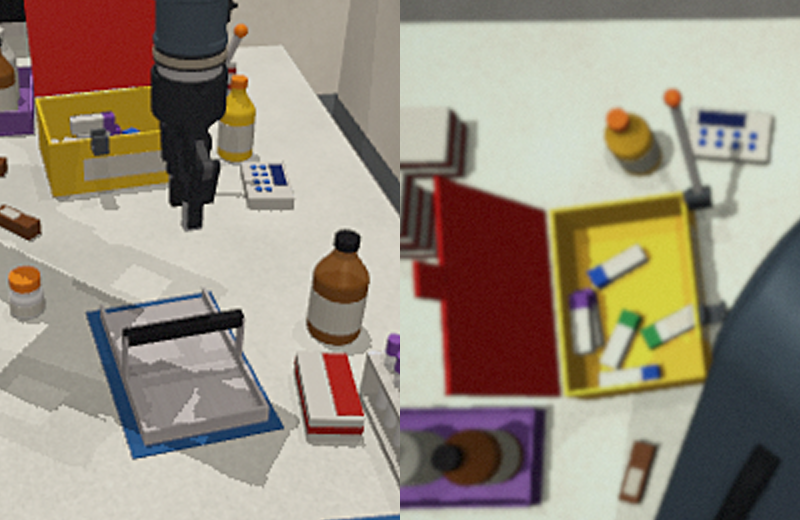

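The tray is empty and flat on its mat. In the bin I see 2 blue, 2 green, and what looks like a stacked purple pair at (585,315). I'll check the purple pair numerically.

```bash
python3 - <<'E'
from h import *
for n in('top','side'):
    s=snap(n); im=s['image'];hsv=cv2.cvtColor(im,cv2.COLOR_RGB2HSV)
    m=((hsv[...,0]>122)&(hsv[...,0]<160)&(hsv[...,1]>60)).astype(np.uint8)
    k,_,st,c=cv2.connectedComponentsWithStats(m)
    for i in range(1,k):
        w=ray(s,*c[i],0.03)*1000
        if st[i,4]>8 and w[0]<790: print(n,st[i],c[i].round(1),w.round())
    if n=='top': a=im[100:205,110:240,::-1]
    else: b=im[130:190,210:310,::-1]
cv2.imwrite('pics/c11.png',np.vstack([cv2.resize(a,(500,404),interpolation=cv2.INTER_CUBIC),cv2.resize(b,(500,180),interpolation=cv2.INTER_CUBIC)]))
E
```

```text
top [125 195  13   9 102] [130.9 199.2] [513. 355.  30.]
top [  21  254   91   50 2298] [ 71.6 278.6] [299. 505.  30.]
side [182 124  35  35 672] [200.  145.2] [303. 454.  30.]
side [251 146  10  12  67] [255.  151.5] [511. 375.  30.]
```

View pics/c11.png

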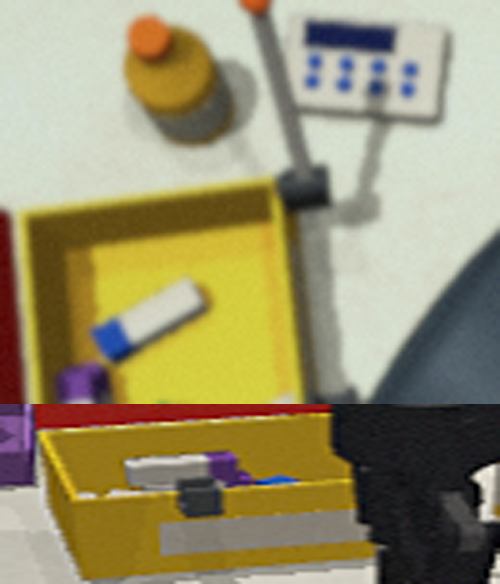

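The crop shows two stacked purple caps, and triangulation puts the cap at about z=42 mm, which fits a pair. All six mailers are in the bin, below the rim. Next is the lid: go over it and push it from behind.

```bash
cat >> h.py <<'E'
def b2w(bx,by,z): return (505-.133*bx-.991*by, 277+.991*bx-.133*by, z)
def lidpt(phi,by=30,r=160,d=15,extra=0):
    e=8+d*np.sin(phi)+extra
    return b2w(93-r*np.cos(phi)+e*np.sin(phi), by, 100+r*np.sin(phi)+e*np.cos(phi))
E
python3 - <<'E'
from h import *
w=-81.3
P=[(548,-265,380),(500,0,400)]+[b2w(210,30,400),b2w(205,30,240)]+[lidpt(a) for a in(1.9,1.6,1.3,1.0,.7,.4,.2,0)]
for p in P: print(np.round(p))
plan([(*p,w) for p in P])
E
```

```text
[ 548 -265  380]
[500   0 400]
[447. 481. 400.]
[448. 476. 240.]
[453. 437. 244.]
[459. 393. 259.]
[466. 344. 260.]
[472. 297. 246.]
[478. 255. 217.]
[482. 224. 175.]
[483. 212. 143.]
[484. 207. 108.]
[-1.000e-01 -6.000e-01 -1.446e+02] [-0.  -0.2 -0.1] yaw -81.0
[  -7.4 -269.2  -20. ] [0. 0. 0.] yaw -81.0
[  20.7 -483.5    0. ] [0. 0. 0.] yaw -81.0
[-1.0e-01  5.0e+00  1.6e+02] [0. 0. 0.] yaw -81.0
[-0.7 39.3 -4.2] [0. 0. 0.] yaw -81.0
[ -0.8  45.1 -15. ] [0. 0. 0.] yaw -81.0
[-0.9 48.8 -0.9] [0. 0. 0.] yaw -81.0
[-0.9 47.9 14.4] [0. 0. 0.] yaw -81.0
[-0.8 41.9 29.2] [0. 0. 0.] yaw -81.0
[-0.6 31.  41.5] [0. 0. 0.] yaw -81.0
[-0.2 12.6 32.5] [0. 0. 0.] yaw -81.0
[-0.1  5.4 34.5] [0. 0. 0.] yaw -81.0
```

Emit:
move_arm --commands "0 0 -40 0 0 0 -1;0 0 -80 0 0 0 -1;0 0 -120 0 0 0 -1;0 -20 -150 0 0 0 -1;0 -70 -160 0 0 0 -1"

```text
t: 35.15
tcp_pos: [0.5382, -0.1976, 0.3946]
tool_rot: [0.997, 0.074, 0.001, -0.001]
force: [0.4, 0.5, 0.1]
finger_gap: -0.003
gripper_force: 0.0
```

Emit:
move_arm --commands "0 -60 0 0 0 0 -1;0 -120 0 0 0 0 -1;0 -180 0 0 0 0 -1;5 -240 0 0 0 0 -1;8 -300 0 0 0 0 -1"

```text
t: 35.78
tcp_pos: [0.4995, 0.1032, 0.3933]
tool_rot: [0.997, 0.075, -0.001, -0.001]
force: [1.0, 0.0, 0.1]
finger_gap: -0.003
gripper_force: 0.0
```

Emit:
move_arm --commands "0 -60 0 0 0 0 -1;0 -120 0 0 0 0 -1;0 -180 0 0 0 0 -1;5 -240 0 0 0 0 -1;5 -300 0 0 0 0 -1"

```text
t: 36.4
tcp_pos: [0.4596, 0.4003, 0.3934]
tool_rot: [0.997, 0.075, -0.001, 0.0]
force: [0.3, -0.7, 0.2]
finger_gap: -0.003
gripper_force: 0.0
```

```bash
python3 - <<'E'
from h import *
s=telemetry.sense();print(s['tcp_pos'],s['t'],s['q'].round(2),s['finger_gap'])
w=-81.3
plan([(*p,w) for p in [b2w(210,30,400),b2w(205,30,240)]])
E
```

```text
[0.45964637 0.40027955 0.39338901] 36.4 [0.53 0.37 1.24 0.   1.53 1.95] -0.002956913962758707
[ -0.  -81.8  -6.6] [ 0.   0.1 -0.1] yaw -81.0
[-1.0e-01  5.0e+00  1.6e+02] [0. 0. 0.] yaw -81.0
```

Emit:
move_arm --commands "0 -45 0 0 0 0 -1;0 -88 0 0 0 0 -1;0 -88 0 0 0 0 -1;0 -88 30 0 0 0 -1;0 -88 60 0 0 0 -1"

```text
t: 37.02
tcp_pos: [0.4472, 0.4846, 0.3338]
tool_rot: [0.997, 0.075, 0.0, -0.0]
force: [-0.0, -0.1, -0.2]
finger_gap: -0.004
gripper_force: 0.0
```

Emit:
move_arm --commands "0 0 20 0 0 0 -1;0 0 40 0 0 0 -1;0 0 60 0 0 0 -1;0 0 80 0 0 0 -1;0 0 92 0 0 0 -1"

```text
t: 37.65
tcp_pos: [0.4469, 0.4842, 0.2415]
tool_rot: [0.997, 0.075, -0.001, 0.0]
force: [0.4, 0.6, 0.3]
finger_gap: 0.0
gripper_force: 0.0
```

```bash
python3 - <<'E'
from h import *
s=telemetry.sense();print(s['tcp_pos'],s['t'],s['q'].round(2),s['force'])
plan([(*p,-81.3) for p in [lidpt(a) for a in(1.9,1.6,1.3,1.0,.7)]])
E
```

```text
[0.44690825 0.48422059 0.2414775 ] 37.65 [0.66 0.57 1.33 0.   1.25 2.08] [0.41100255 0.57875692 0.33550237]
[-0.8 47.4 -2.7] [ 0.   0.1 -0.1] yaw -81.0
[ -0.8  45.1 -15. ] [0. 0. 0.] yaw -81.0
[-0.9 48.8 -0.9] [0. 0. 0.] yaw -81.0
[-0.9 47.9 14.4] [0. 0. 0.] yaw -81.0
[-0.8 41.9 29.2] [0. 0. 0.] yaw -81.0
```

Emit:
move_arm --commands "0 20 0 0 0 0 -1;0 40 -2 0 0 0 -1;0 58 -6 0 0 0 -1;0 75 -12 0 0 0 -1;-1 92 -18 0 0 0 -1"

```text
t: 38.28
tcp_pos: [0.4608, 0.3935, 0.2624]
tool_rot: [0.997, 0.075, 0.001, -0.001]
force: [0.7, 1.8, -2.0]
finger_gap: 0.002
gripper_force: 0.8
```

Emit:
move_arm --commands "0 18 -1 0 0 0 -1;-1 36 -1 0 0 0 -1;-1 52 0 0 0 0 -1;-1 72 6 0 0 0 -1;-2 92 12 0 0 0 -1"

```text
t: 38.9
tcp_pos: [0.4724, 0.3023, 0.249]
tool_rot: [0.997, 0.075, 0.001, -0.001]
force: [0.3, 1.6, -0.2]
finger_gap: 0.001
gripper_force: 0.6
```

```bash
python3 - <<'E'
from h import *
s=telemetry.sense();print(s['tcp_pos'],s['t'],s['force'])
plan([(*p,-81.3) for p in [lidpt(a) for a in(.7,.4,.2,.0)]])
for n in('side','top'):
    im=snap(n)['image'];H,S,V=cv2.split(cv2.cvtColor(im,cv2.COLOR_RGB2HSV))
    m=(((H<8)|(H>172))&(S>150)&(V>50)).astype(np.uint8)
    k,_,st,c=cv2.connectedComponentsWithStats(m); i=1+np.argmax(st[1:,4]); print(n,st[i])
E
```

```text
[0.47237272 0.30230656 0.24903948] 38.9 [ 0.33281124  1.5713513  -0.22915015]
[-1.9 47.4 32.4] [-0.1 -0.1 -0.1] yaw -81.0
[-0.6 31.  41.5] [0. 0. 0.] yaw -81.0
[-0.2 12.6 32.5] [0. 0. 0.] yaw -81.0
[-0.1  5.4 34.5] [0. 0. 0.] yaw -81.0
side [ 217   92   75   46 2516]
top [113 132  28  51 704]
```

Emit:
move_arm --commands "-1 20 12 0 0 0 -1;-2 40 26 0 0 0 -1;-2 56 44 0 0 0 -1;-2 68 60 0 0 0 -1;-2 78 74 0 0 0 -1"

```text
t: 39.62
tcp_pos: [0.4822, 0.226, 0.1749]
tool_rot: [0.997, 0.075, 0.001, -0.001]
force: [0.4, 1.0, 1.1]
finger_gap: -0.003
gripper_force: 0.4
```

Emit:
move_arm --commands "0 6 15 0 0 0 -1;0 12 31 0 0 0 -1;0 16 48 0 0 0 -1;0 18 62 0 0 0 -1;0 18 67 0 0 0 -1"

```text
t: 40.25
tcp_pos: [0.4845, 0.2084, 0.1077]
tool_rot: [0.997, 0.075, 0.0, -0.001]
force: [-5.1, -3.7, 28.5]
finger_gap: 0.001
gripper_force: 14.8
```

```bash
python3 - <<'E'
from h import *
s=telemetry.sense();print(s['tcp_pos'],s['t'],s['force'])
E
```

```text
[0.48452099 0.20840883 0.10772321] 40.25 [-5.1139184  -3.70415845 28.45760377]
```

The lid is shut: contact at z=107.7 mm with 28 N against the rim. I retract and check the latch geometry.

Emit:
move_arm --commands "0 0 -40 0 0 0 -1;0 0 -90 0 0 0 -1;0 0 -150 0 0 0 -1;0 0 -210 0 0 0 -1;0 0 -260 0 0 0 -1"

```text
t: 40.88
tcp_pos: [0.4845, 0.2084, 0.3715]
tool_rot: [0.997, 0.076, 0.002, -0.001]
force: [0.5, 0.6, -0.4]
finger_gap: -0.002
gripper_force: 0.0
```

```bash
cat >> h.py <<'E'
def lat(phi,r=115,bx=-112,extra=0):
    e=6+12*np.sin(phi)+extra
    return b2w(bx,-112+r*np.cos(phi)-e*np.sin(phi),115+r*np.sin(phi)+e*np.cos(phi))
E
python3 - <<'E'
from h import *
s=telemetry.sense();print(s['tcp_pos'],s['t'],s['force'])
rays=[]
for n in('side','top'):
    s=snap(n);im=s['image'];H,S,V=cv2.split(cv2.cvtColor(im,cv2.COLOR_RGB2HSV))
    m=((H>5)&(H<17)&(S>170)&(V>110)).astype(np.uint8)
    k,_,st,c=cv2.connectedComponentsWithStats(m)
    for i in range(1,k):
        if st[i,4]>10: print(n,st[i],c[i].round(1),(ray(s,*c[i],.276)*1000).round())
    m=(((H<8)|(H>172))&(S>150)&(V>50)).astype(np.uint8); m[:100]=0
    cs,_=cv2.findContours(m,cv2.RETR_EXTERNAL,cv2.CHAIN_APPROX_NONE)
    cc=max(cs,key=cv2.contourArea)
    pts=np.array([ray(s,*q[0],.108)[:2]*1000 for q in cc],np.float32);print(n,'lid',cv2.minAreaRect(pts))
print('pred tip',np.round(b2w(-112,-112+170*np.cos(1.9),276)),'pivot',np.round(b2w(-112,-112,115)))
E
```

```text
[0.4844692  0.2084223  0.37147042] 40.875 [ 0.49748558  0.57882134 -0.43291973]
side [317 102   7   6  32] [320.2 104.6] [701. 178. 276.]
side [316 128   8   7  47] [319.3 130.7] [658. -12. 276.]
side [373 221   4   5  11] [374.6 222.8] [ 673. -423.  276.]
side [204 223  16  14 167] [211.7 229.3] [ 379. -410.  276.]
side [161 310   6   3  11] [163.4 311.1] [ 314. -593.  276.]
side lid ((512.06298828125, 256.9852600097656), (249.33609008789062, 231.61087036132812), 6.843447685241699)
top [173  96   7   7  37] [175.8  98.6] [702. 191. 276.]
top [149 105   6   7  20] [151.4 108. ] [680. 246. 276.]
top [297 246  15  14 172] [303.6 252.6] [348. -90. 276.]
top lid ((518.489501953125, 204.53570556640625), (248.05177307128906, 97.91202545166016), 8.952917098999023)
pred tip [685. 188. 276.] pivot [631. 181. 115.]
```

The ball is at (701,185,276), about 10 mm further in x than my bin model predicted, so I shift the model and go behind the bar.

```bash
sed -i 's/(505-/(513-/' h.py; python3 - <<'E'
from h import *
P=[(730,185,371),(730,185,215)]+[lat(a) for a in(1.95,1.6,1.3,1.0,.7,.4,.2,0)]
for p in P: print(np.round(p))
plan([(*p,-81.3) for p in P])
E
```

```text
[730 185 371]
[730 185 215]
[697. 189. 215.]
[660. 184. 229.]
[625. 179. 231.]
[591. 174. 220.]
[560. 170. 200.]
[538. 167. 170.]
[529. 166. 146.]
[525. 166. 121.]
[235.9  60.4   8.3] [-0.1 -1.  -0. ] yaw -81.0
[  0.   0. 156.] [0. 0. 0.] yaw -81.0
[-32.2  -8.7  -0.5] [0. 0. 0.] yaw -81.0
[-37.1  -0.7 -13.9] [0. 0. 0.] yaw -81.0
[-35.2  -0.6  -1.1] [0. 0. 0.] yaw -81.0
[-34.7  -0.6  10. ] [0. 0. 0.] yaw -81.0
[-30.5  -0.6  20.9] [0. 0. 0.] yaw -81.0
[-22.6  -0.4  30. ] [0. 0. 0.] yaw -81.0
[-9.3 -0.2 23.5] [0. 0. 0.] yaw -81.0
[-4.  -0.1 25.1] [0. 0. 0.] yaw -81.0
```

Emit:
move_arm --commands "47 12 0 0 0 0 -1;94 24 0 0 0 0 -1;142 36 2 0 0 0 -1;190 48 4 0 0 0 -1;236 60 8 0 0 0 -1"

```text
t: 41.6
tcp_pos: [0.728, 0.1843, 0.3595]
tool_rot: [0.997, 0.075, 0.0, -0.001]
force: [1.0, 0.1, -0.1]
finger_gap: 0.0
gripper_force: 0.0
```

Emit:
move_arm --commands "0 0 0 0 -1 0 -1;0 0 40 0 -1 0 -1;0 0 80 0 -1 0 -1;0 0 120 0 -1 0 -1;0 0 156 0 -1 0 -1"

```text
t: 42.22
tcp_pos: [0.727, 0.1853, 0.2046]
tool_rot: [0.997, 0.076, -0.006, -0.0]
force: [1.3, 0.0, 0.7]
finger_gap: -0.004
gripper_force: 0.0
```

```bash
python3 - <<'E'
from h import *
s=telemetry.sense();print(s['tcp_pos'],s['t'],s['force'],s['q'].round(2))
P=[lat(a) for a in(1.95,1.6,1.3,1.0,.7,.4,.2,0)]
plan([(*p,-81.3) for p in P])
E
```

```text
[0.72696672 0.18528228 0.2046064 ] 42.225 [1.33901796 0.04923254 0.68671524] [0.1  0.74 1.09 0.   1.33 1.52]
[-29.4  -7.9 -10.5] [-0.1  0.7 -0. ] yaw -81.0
[-37.1  -0.7 -13.9] [0. 0. 0.] yaw -81.0
[-35.2  -0.6  -1.1] [0. 0. 0.] yaw -81.0
[-34.7  -0.6  10. ] [0. 0. 0.] yaw -81.0
[-30.5  -0.6  20.9] [0. 0. 0.] yaw -81.0
[-22.6  -0.4  30. ] [0. 0. 0.] yaw -81.0
[-9.3 -0.2 23.5] [0. 0. 0.] yaw -81.0
[-4.  -0.1 25.1] [0. 0. 0.] yaw -81.0
```

Emit:
move_arm --commands "-20 -5 -7 0 0.7 0 -1;-40 -5 -15 0 0.7 0 -1;-62 -5 -23 0 0.7 0 -1;-82 -5 -25 0 0.7 0 -1;-101 -5 -25 0 0.7 0 -1"

```text
t: 42.85
tcp_pos: [0.6253, 0.1749, 0.2317]
tool_rot: [0.997, 0.076, -0.001, -0.001]
force: [1.7, 0.4, -0.3]
finger_gap: -0.0
gripper_force: 0.5
```

Emit:
move_arm --commands "-18 0 5 0 0 0 -1;-35 -1 10 0 0 0 -1;-50 -1 20 0 0 0 -1;-65 -1 31 0 0 0 -1;-77 -1 45 0 0 0 -1"

```text
t: 43.48
tcp_pos: [0.5488, 0.1644, 0.1869]
tool_rot: [0.997, 0.076, -0.001, -0.001]
force: [0.8, 0.1, 0.5]
finger_gap: 0.003
gripper_force: 0.4
```

```bash
python3 - <<'E'
from h import *
s=telemetry.sense();print(s['tcp_pos'],s['t'],s['force'])
plan([(*lat(a),-81.3) for a in(.4,.2,0)])
for n in('side','top'):
    s=snap(n);im=s['image'];H,S,V=cv2.split(cv2.cvtColor(im,cv2.COLOR_RGB2HSV))
    m=((H>5)&(H<17)&(S>170)&(V>110)).astype(np.uint8)
    k,_,st,c=cv2.connectedComponentsWithStats(m)
    for i in range(1,k):
        if st[i,4]>10: print(n,st[i],(ray(s,*c[i],.2)*1000).round())
E
```

```text
[0.54880681 0.1644296  0.18692785] 43.475 [0.82158996 0.13662435 0.54960115]
[-10.2  -4.5  17.4] [-0.1  0.2 -0. ] yaw -81.0
[-9.3 -0.2 23.5] [0. 0. 0.] yaw -81.0
[-4.  -0.1 25.1] [0. 0. 0.] yaw -81.0
side [251 128   6   6  29] [496. 184. 200.]
side [316 128   8   7  46] [699. 156. 200.]
side [361 218  19  15  88] [ 705. -329.  200.]
side [204 223  16  14 171] [ 372. -311.  200.]
side [155 303  13  11  78] [ 291. -516.  200.]
top [144 105  11   8  67] [709. 273. 200.]
top [297 246  15  14 171] [351. -99. 200.]
```

The ball is following the finger, now at about (496,170,200). I push it home.

Emit:
move_arm --commands "-8 -3 13 0 0 0 -1;-15 -4 27 0 0 0 -1;-19 -4 41 0 0 0 -1;-22 -4 54 0 0 0 -1;-24 -4 66 0 0 0 -1"

```text
t: 44.2
tcp_pos: [0.5262, 0.1645, 0.1202]
tool_rot: [0.997, 0.075, -0.001, -0.001]
force: [-2.5, 2.4, 34.6]
finger_gap: -0.003
gripper_force: 20.1
```

Emit:
move_arm --commands "0 0 1 0 0 0 -1;0 0 2 0 0 0 -1;0 0 2 0 0 0 -1;0 0 2 0 0 0 -1;0 0 2 0 0 0 -1"

```text
t: 44.82
tcp_pos: [0.5263, 0.1645, 0.1207]
tool_rot: [0.997, 0.075, -0.001, -0.001]
force: [-3.7, 0.1, 15.6]
finger_gap: 0.002
gripper_force: 7.9
```

Emit:
move_arm --commands "0 0 -40 0 0 0 -1;0 0 -80 0 0 0 -1;0 0 -130 0 0 0 -1;0 0 -180 0 0 0 -1;0 0 -230 0 0 0 -1"

```text
t: 45.45
tcp_pos: [0.5265, 0.1639, 0.3498]
tool_rot: [0.997, 0.075, -0.002, -0.001]
force: [0.2, 1.4, 1.1]
finger_gap: -0.001
gripper_force: 0.0
```

Emit:
move_arm --commands "-20 20 0 0 0 0 -1;-40 40 0 0 0 0 -1;-60 60 0 0 0 0 -1;-80 80 0 0 0 0 -1;-90 100 0 0 0 0 -1"

```text
t: 46.08
tcp_pos: [0.4516, 0.051, 0.3483]
tool_rot: [0.997, 0.075, -0.002, -0.001]
force: [0.1, 0.1, 0.6]
finger_gap: 0.002
gripper_force: 0.0
```

```bash
python3 - <<'E'
from h import *
s=telemetry.sense();print(s['tcp_pos'],s['t'],s['force'])
a=[cv2.resize(snap(n)['image'][:,:,::-1],(1024,768),interpolation=cv2.INTER_CUBIC) for n in('side','top')]
cv2.imwrite('pics/c12.png',np.hstack([a[0][130:730,360:760],a[1][100:700,80:480]]))
s=snap('top');v=cv2.cvtColor(s['image'],cv2.COLOR_RGB2HSV)[...,2];m=np.zeros_like(v);m[140:235,325:405]=v[140:235,325:405]<40
cs,_=cv2.findContours(m,cv2.RETR_EXTERNAL,cv2.CHAIN_APPROX_NONE);c=max(cs,key=cv2.contourArea)
print('bar',cv2.minAreaRect(np.array([ray(s,*p[0],0.085)[:2]*1000 for p in c],np.float32)))
E
```

```text
[0.45157385 0.05102021 0.34834421] 46.075 [0.1282829  0.06517548 0.5869283 ]
bar ((549.2863159179688, -264.0506286621094), (142.06857299804688, 18.257654190063477), 8.044989585876465)
```

View pics/c12.png

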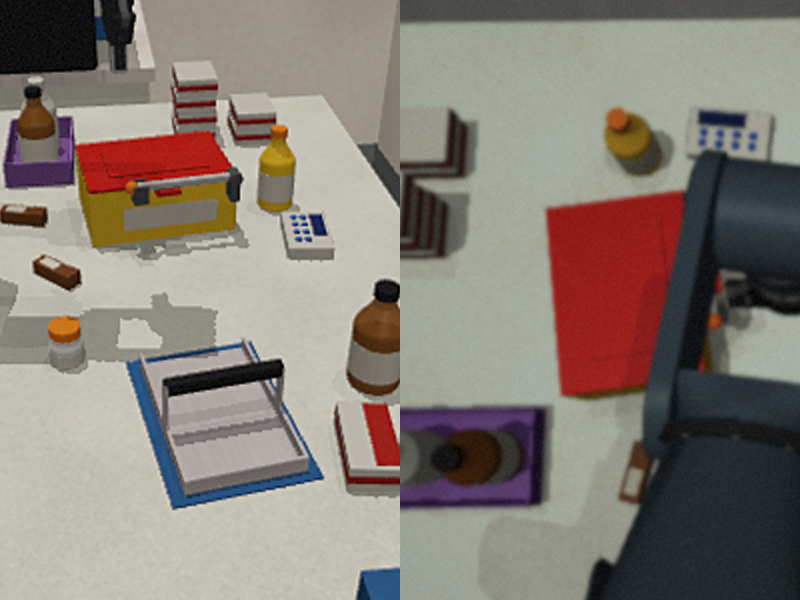

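The lid is shut flat, the latch bar lies level in its fork, and the tray is flat and centred on the mat with its bar at 8.0° against the mat's 8.6°. The bystanders haven't moved, so I'm handing in.

```bash
python3 -c "
from h import *
print(ticket.sign_off())"
```

```text
the job is handed in; nothing more can be done
None
```

The job is handed in: all six mailers went into the bin (the two purple ones stacked), the empty tray is flat and lined up on its mat, the lid was shut and then the latch bar swung down into its fork, and nothing else was moved.

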